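# Unclamp, hang and book in the monitor brackets

## Robot

A 6-joint arm with a two-finger parallel gripper is mounted at the origin on the work surface. World frame = base frame: x ahead of the robot, y to its left, z up, the work surface at z = 0. Lengths are in mm, angles in rad, forces in N, time in s.
With the tool pointing down it reaches from about 350 to 850 mm from the base axis. Payload 8.1 kg.
Tool frame: the origin (TCP) lies between the finger pads; the fingertips stand 19 mm ahead of it and the grasp point (between the pads) is the TCP; z points along the fingers, y is the direction in which the jaws open and shut (so a half turn about z gives the same grasp; the last joint's range is limited). The gripper opens to 85 mm and grips with 20 to 120 N. Pads are 22 mm wide; open, the fingers measure 114 mm over their backs; the gripper's body (76 mm by 85 mm) begins 54 mm behind the grasp point. The pads swing forward as they close: fully open they stand 13 mm farther back than shut.
Start: joints at [-1.41, 0.13, 1.488, -0, 1.523, -0.085], TCP at [146.02, -581.965, 250.292] pointing down, gripper open.
Joint ranges: [-2.96, 2.96], [-0.89, 2.26], [0.02, 2.5], [-1.34, 4.48], [0, 2.73], [-2.66, 2.66]. Speed limits (rad/s): [2.39, 2.39, 2.79, 3.14, 3.14, 3.14].

## Interface

Orientations are given as a unit quaternion [x, y, z, w].
In Python, from plant import * gives the robot as it stands.
- The arm moves only by the tool drive_tool, never from a script. Its argument "increments" is text: rows parted by semicolons, each of 7 numbers parted by spaces: the shift along the tool's x, y, z normalised to -1 to 1, where 1 is 0.4 m, then the turn, a rotation vector about the tool's x, y, z normalised to -1 to 1, where 1 is pi rad, then the gripper's target within -1 to 1 (shut at 1, half-way at 0, fully open at -1). A call has 1 to 10 rows; each row is the pose to reach, as a shift and turn from the pose measured when the call began, along the tool's axes at that moment, turning the shorter way round; what a row does not reach only later rows make up. A row lasts 1/10 s, in which the tool goes at most 50 mm and 8.59 degrees, less where a joint would pass 70% of its speed; a pose out of reach is approached as far as the arm can. A call with a number of a shift or a turn outside -1 to 1 is refused whole. A call with a gripper value outside its range is refused whole. The fingers move at their own pace and stop on an object; "newtons" is the grip in N (left out, the last holds). Time passes only in rows, so rows that repeat a pose let the fingers close. It gives the time, the measured TCP pose, the force and the opening at its end, in the units of the state.
- get_obs(): the state, without advancing time (a new reading comes with each control period).
- snapshot(name): name is "scene" or "top" or "wrist"; returns (picture, depth): 420x560x3 uint8, red, green, blue; 420x560 float32, mm along the optical axis (not along the pixel's ray), 0 where there is no reading.
- camera_model(name): a dict with "mtx" (3x3 intrinsics, pixels), "pose" (4x4, takes a point from camera to world coordinates). Camera axes: x right, y down, z forward; pixel columns grow to the right and rows downward; lengths in mm; the calibration is good to about 2 mm. A picture is of the moment at which its call begins: read the wrist's pose just before it. camera_model takes no time and is no camera call; for the wrist camera it gives the pose at the moment of the call.
- hand_in(): hands the job in, once; it reports no verdict.
Trained networks look in the newest picture that a camera, given by its name, has taken for a name from the list of things; names that differ only in an ending like _2 or _b are one class to them, and where a whole thing is asked for, a point or a joint stands for the part that bears it (a point fixed in the world has none). Each returns a list of dicts, best first, with "p" (0 to 1); they miss things now and then, are a little off and sometimes report something else, mostly with a low value. They report only what shows in the picture. A call takes as long as a camera call. They do not tell look-alikes from the thing itself.
- recognise(camera, thing): "position" ([x, y, z] in mm, in world coordinates, good to about 4 mm: the middle of the surface that is visible of it).
The state is a dict: "clock": time; "joints": joint angles; "dq": joint speeds; "joint_torque": joint torques, N m; "ee_pos": TCP position; "eef_rot": TCP orientation; "ft_force": force on the tool from outside, world axes, zero at the start; "ft_torque": the same for the moment, N m; "finger_gap": opening from 0.0 (shut) to 1.0 (fully open).
Only numpy, scipy, OpenCV 4.12 (cv2) and the standard library are available. Lean on these libraries where they do the work, as an engineer would, in place of code of your own. Each camera call takes 0.05 s, during which the arm holds its last target.

## Task

Slide the vise jaw open and lift the finished bracket out, then hang it and every other yellow bracket standing on the bench by its eye on the peg rail, one to a peg. When all of them hang there, squeeze the scanner's trigger fully to book them in and let it go again. Leave the vise jaw pushed fully shut and the other things on the bench undisturbed.

Things in the scene. Friction and masses are not known exactly. Their poses are not given: they have to be found in the camera images.
- bracket_v: Yellow welded bracket: heavy foot 60 x 60 x 10 mm, upright tongue 8 mm thick (x), 50 mm wide (y), 98 mm tall overall, 0.4 kg. Origin: centre of the round 24 mm eye through the tongue along x, 48 mm above the underside, 50 mm below the top; z up; a half turn about z is the same. Starts clamped in the vise, tongue square to the slide. Pinch the solid top 30 mm across x from above.
- bracket_0: one of two to four brackets of the same kind as bracket_v (same sizes and frame) that may be present, standing upright on its foot on the table in front of the rail; None if absent (or while held)
- bracket_1: one of two to four brackets of the same kind as bracket_v (same sizes and frame) that may be present, standing upright on its foot on the table in front of the rail; None if absent (or while held)
- bracket_2: one of two to four brackets of the same kind as bracket_v (same sizes and frame) that may be present, standing upright on its foot on the table in front of the rail; None if absent (or while held)
- bracket_3: one of two to four brackets of the same kind as bracket_v (same sizes and frame) that may be present, standing upright on its foot on the table in front of the rail; None if absent (or while held)
- vise: fixed blue bench vise. Origin on the table under the middle of the clamped bracket. Bed top at z = 30 mm (the bracket's foot stands on it at x = 0, y within 10 mm); fixed jaw at x = 31 to 62 mm, 65 mm high, 90 mm wide; sliding jaw on the -x side; base from x = -150 to 65 mm
- vise_jaw (a joint): travel of the sliding jaw along the vise's -x, in m: 0 = shut (0 to 2 mm at the start), 0.045 = fully open, stops at both ends; friction 4 N, stays where it is left. The jaw's steel lip reaches 10 mm over the bracket's foot when shut, so the bracket cannot be lifted until the jaw is open 20 mm or more. Jaw top at 55 mm
- jaw_fin (a point): top centre of the red upright fin by which the jaw is slid: 12 mm thick along the vise's x, 40 mm wide along its y, solid from 50 to 107.5 mm above the table; moves with the jaw. Its centre is 82 mm from the clamped bracket's tongue when shut
- rail: fixed dark steel rail on two posts, 500 mm wide along its y. Origin on the table under the rail's middle. Five steel pegs stick out along its -x; rail bar 18 mm thick (front face at x = -9 mm), its top at z = 215 mm
- peg_0 (a point): middle of peg 0 (frame as the rail's): round, 9 mm diameter, 90 mm long from the bar's front face towards the rail's -x, rising 6 degrees towards its free end (105 mm per m). This point is on the peg's centre line, 45 mm out from the bar, 215 mm above the table; pegs 90 mm apart along the rail's y
- peg_1 (a point): middle of peg 1 (frame as the rail's): round, 9 mm diameter, 90 mm long from the bar's front face towards the rail's -x, rising 6 degrees towards its free end (105 mm per m). This point is on the peg's centre line, 45 mm out from the bar, 215 mm above the table; pegs 90 mm apart along the rail's y
- peg_2 (a point): middle of peg 2 (frame as the rail's): round, 9 mm diameter, 90 mm long from the bar's front face towards the rail's -x, rising 6 degrees towards its free end (105 mm per m). This point is on the peg's centre line, 45 mm out from the bar, 215 mm above the table; pegs 90 mm apart along the rail's y
- peg_3 (a point): middle of peg 3 (frame as the rail's): round, 9 mm diameter, 90 mm long from the bar's front face towards the rail's -x, rising 6 degrees towards its free end (105 mm per m). This point is on the peg's centre line, 45 mm out from the bar, 215 mm above the table; pegs 90 mm apart along the rail's y
- peg_4 (a point): middle of peg 4 (frame as the rail's): round, 9 mm diameter, 90 mm long from the bar's front face towards the rail's -x, rising 6 degrees towards its free end (105 mm per m). This point is on the peg's centre line, 45 mm out from the bar, 215 mm above the table; pegs 90 mm apart along the rail's y
- scanner: code scanner fixed on its side in a low cradle, barrel aimed along its +x. Origin on the table under the black grip. The grip lies level along y from y = -102 to 42 mm, 30 mm wide in x (back face at x = -15 mm), from z = 40 to 68 mm; barrel at y = 31 to 93 mm, top at 86 mm; cradle plate 12 mm high
- trigger (a joint): angle of the orange trigger, rad: 0 = released, 0.26 = fully squeezed. It lies along the +x side of the grip, outer face 38 mm from the grip's middle line, from y = 28 to -34 mm, z = 42 to 66 mm; hinged about the vertical at y = 28 mm and pressed towards the grip (-x). Springs back; needs about 8 N at the squeeze point to go fully in, where it has moved 11 mm
- squeeze (a point): point (frame as the scanner's) midway between the grip's back face and the trigger's outer face when squeezed, 54 mm above the table, 43 mm from the trigger's hinge: fingers closing along the scanner's x from above straddle 53 mm there at rest, about 42 mm when squeezed
- brick: black power supply brick, 50 x 100 x 32 mm, loose; to be left alone
- tape: blue tape roll lying flat, 72 mm across, 19 mm high, loose; to be left alone
- driver: screwdriver lying on the table behind the rail, loose; to be left alone
- duster: red air duster can, 60 mm across, 180 mm tall, loose; to be left alone
- mouse: black computer mouse, 100 x 58 x 30 mm, loose; to be left alone
Mind the look-alikes: they are no part of the job. What is shaped like the bracket_0 but grey is not meant. What is shaped like the bracket_v but pink is not meant.

How it is judged:
By the outcome, as a careful person would: the job done as asked, in the order asked, and still so for the second after the job is handed in, with the robot touching nothing.
Of bracket_0, bracket_1, bracket_2, bracket_3 only 2 to 4 are there at a start; the rules pass over those that are not, and their reading is None.
At some moment in a run one of bracket_0, bracket_1, bracket_2, bracket_3 may be knocked a few centimetres aside while the robot is not near it.
It also fails if it takes over 210 s, if anything falls off the work surface, if the arm or the gripper's body presses on something with over 40 N, if the wrist force passes 120 N, or if a joint passes its speed limit or range.

## Working session

There is one attempt and no reset: what is moved stays moved. The work goes in short steps, Python scripts to look and compute and a tool call to move; the robot and the scene stay as the last step left them, time stands still between calls to the robot, and variables do not carry over. Pictures are saved under pics/ and viewed, and the job is handed in when it is done.

Besides the shell and the picture viewer there is one more tool, called after "Emit:" as name(argument=value, ...) on one line, values as JSON. drive_tool: Moves the arm, as the interface text tells. Scaled input: -1 to 1 covers 0.4 m each way for a shift and pi rad each way for a turn. Its arguments: {"type":"object","properties":{"increments":{"type":"string"},"newtons":{"type":"number"}},"required":["increments"]}

```bash
mkdir -p pics; cat > h.py <<'E'
from plant import *
import numpy as np, cv2
from scipy.spatial.transform import Rotation as R
def snap(name,fn):
    cm=camera_model(name); im,d=snapshot(name)
    cv2.imwrite('pics/'+fn+'.png',im[:,:,::-1]); np.savez('pics/'+fn+'.npz',im=im,d=d,K=cm['mtx'],T=cm['pose'])
    return im,d,np.array(cm['mtx']),np.array(cm['pose'])
def load(fn):
    z=np.load('pics/'+fn+'.npz'); return z['im'],z['d'],z['K'],z['T']
def cloud(d,K,T):
    v,u=np.mgrid[:d.shape[0],:d.shape[1]]
    P=np.stack([(u-K[0,2])*d/K[0,0],(v-K[1,2])*d/K[1,1],d],-1)
    W=P@T[:3,:3].T+T[:3,3]; W[d<=0]=np.nan; return W
E
python3 - <<'E'
from h import *
o=get_obs();print({k:np.round(v,3) for k,v in o.items()})
for c in ['scene','top']:
    im,d,K,T=snap(c,c+'0'); print(c,np.round(K,1).tolist(),np.round(T,3).tolist())
E
```

```text
{'clock': np.float64(0.0), 'joints': array([-1.41 ,  0.131,  1.489, -0.   ,  1.523, -0.085]), 'dq': array([ 0.001,  0.002, -0.   ,  0.   , -0.002,  0.002]), 'joint_torque': array([ 2.0000e-03, -5.6940e+01, -5.0054e+01, -0.0000e+00,  1.5000e-02,
       -0.0000e+00]), 'ee_pos': array([ 145.93 , -581.438,  249.221]), 'eef_rot': array([ 0.992,  0.123, -0.   , -0.001]), 'ft_force': array([ 0.393,  0.52 , -0.171]), 'ft_torque': array([ 0.022,  0.055, -0.003]), 'finger_gap': np.float64(1.004)}
scene [[391.1, 0.0, 281.6], [0.0, 391.1, 207.2], [0.0, 0.0, 1.0]] [[0.697, 0.502, -0.511, 1116.223], [0.717, -0.505, 0.481, -492.533], [-0.016, -0.702, -0.712, 925.437], [0.0, 0.0, 0.0, 1.0]]
top [[439.7, 0.0, 285.4], [0.0, 439.7, 209.7], [0.0, 0.0, 1.0]] [[0.025, -0.975, 0.219, 316.926], [-1.0, -0.026, 0.001, 62.175], [0.005, -0.219, -0.976, 1285.636], [0.0, 0.0, 0.0, 1.0]]
```

View pics/scene0.png

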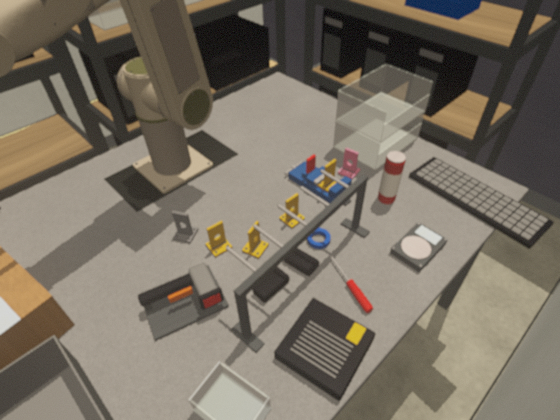

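View pics/top0.png

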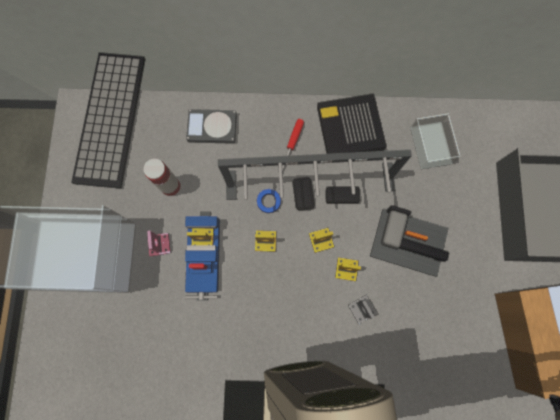

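Top view: yellow brackets are at (201,237) in the vise and free-standing at (265,241), (321,240) and (347,269). The look-alikes are the grey one at (362,310) and the pink one at (158,243). The pegs run from the rail at (230–405,158) and the scanner is at (415,240).

```bash
python3 - <<'E'
from h import *
for c in ['top','scene']:
    im,d,K,T=load(c+'0'); W=cloud(d,K,T)
    hsv=cv2.cvtColor(im,cv2.COLOR_RGB2HSV)
    def blobs(lo,hi,name,mina=15):
        m=cv2.inRange(hsv,lo,hi); n,l,s,cc=cv2.connectedComponentsWithStats(m)
        for i in range(1,n):
            if s[i,4]>=mina:
                P=W[l==i]; P=P[~np.isnan(P[:,0])]
                zt=np.nanpercentile(P[:,2],97) if len(P) else np.nan
                top=P[P[:,2]>zt-12]
                print(c,name,np.round(cc[i]),s[i,4],'min',np.round(P.min(0)),'max',np.round(P.max(0)),'top',np.round(top.mean(0)))
    blobs((20,120,80),(35,255,255),'yellow')
    blobs((0,150,80),(6,255,255),'red')
    blobs((8,180,120),(17,255,255),'orange')
    blobs((150,50,80),(176,255,255),'pink')
for t in ['bracket_0','jaw_fin','peg_0','trigger','squeeze','scanner','vise','rail']:
    for c in ['top','scene']:
        try: print(t,c,[(round(r['p'],2),np.round(r['position']).tolist()) for r in recognise(c,t)])
        except Exception as e: print(t,e)
im=cv2.imread('pics/top0.png'); 
cv2.imwrite('pics/topc.png',cv2.resize(im[135:330,140:460],None,fx=2.5,fy=2.5,interpolation=cv2.INTER_CUBIC))
im=cv2.imread('pics/scene0.png'); 
cv2.imwrite('pics/scc.png',cv2.resize(im[130:350,130:410],None,fx=2.7,fy=2.7,interpolation=cv2.INTER_CUBIC))
E
```

```text
top yellow [329. 112.] 186 min [888. -90.  29.] max [929. -34.  42.] top [908. -62.  37.]
top yellow [201. 233.] 201 min [501. 271.  34.] max [536. 328. 134.] top [505. 298. 127.]
top yellow [321. 239.] 368 min [482. -78.   2.] max [551.  -7. 105.] top [515. -42.  97.]
top yellow [265. 240.] 365 min [479.  91.   4.] max [538. 150. 103.] top [509. 121.  97.]
top yellow [202. 242.] 86 min [489. 270.  34.] max [505. 328.  49.] top [495. 298.  40.]
top yellow [347. 269.] 395 min [ 401. -148.    2.] max [464. -86. 102.] top [ 433. -116.   97.]
top red [295. 134.] 193 min [792.  19.  15.] max [887.  61.  31.] top [839.  40.  24.]
top red [197. 266.] 39 min [418. 279. 100.] max [424. 314. 113.] top [421. 297. 107.]
top orange [416. 235.] 53 min [ 518. -333.   57.] max [ 536. -280.   71.] top [ 527. -306.   65.]
top pink [158. 244.] 386 min [458. 399.  -0.] max [521. 462. 102.] top [490. 431.  97.]
top pink [195. 264.] 23 min [417. 279.  47.] max [429. 324. 112.] top [427. 302. 106.]
scene yellow [330. 163.] 47 min [403. 273.  -6.] max [513. 459. 128.] top [509. 300. 123.]
scene yellow [322.
[... 2242 characters left out ...]
(0.77, [442.0, 286.0, 54.0]), (0.37, [698.0, -79.0, 211.0])]
peg_0 top [(0.94, [689.0, -9.0, 218.0])]
peg_0 scene [(0.91, [698.0, -80.0, 210.0])]
trigger top [(0.27, [686.0, -9.0, 213.0])]
trigger scene [(0.48, [527.0, -308.0, 59.0])]
squeeze top [(0.78, [511.0, -292.0, 10.0])]
squeeze scene [(0.73, [535.0, -308.0, 16.0])]
scanner top [(0.79, [508.0, -294.0, 15.0])]
scanner scene [(0.72, [535.0, -311.0, 12.0]), (0.62, [676.0, 390.0, 114.0])]
vise top [(0.8, [438.0, 295.0, 39.0]), (0.17, [514.0, -294.0, 10.0])]
vise scene [(0.68, [454.0, 273.0, 44.0]), (0.58, [843.0, 40.0, 16.0])]
rail top [(0.71, [451.0, 296.0, 56.0]), (0.66, [528.0, -308.0, 62.0])]
rail scene [(0.61, [698.0, -73.0, 208.0])]
```

View pics/topc.png

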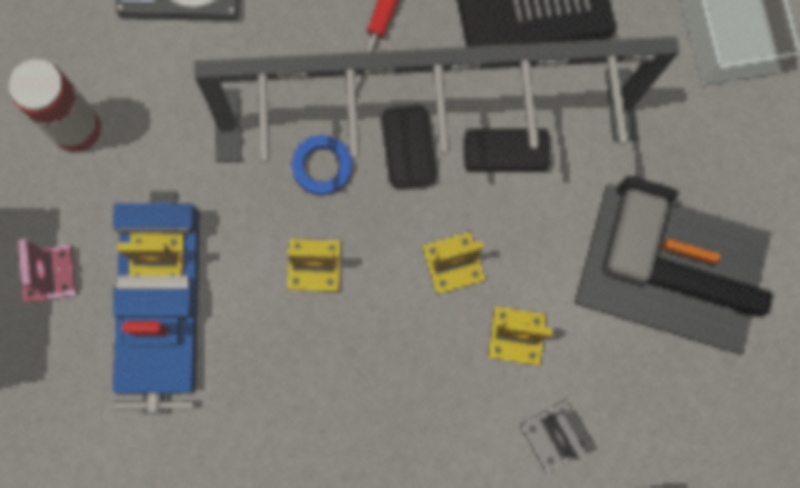

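View pics/scc.png

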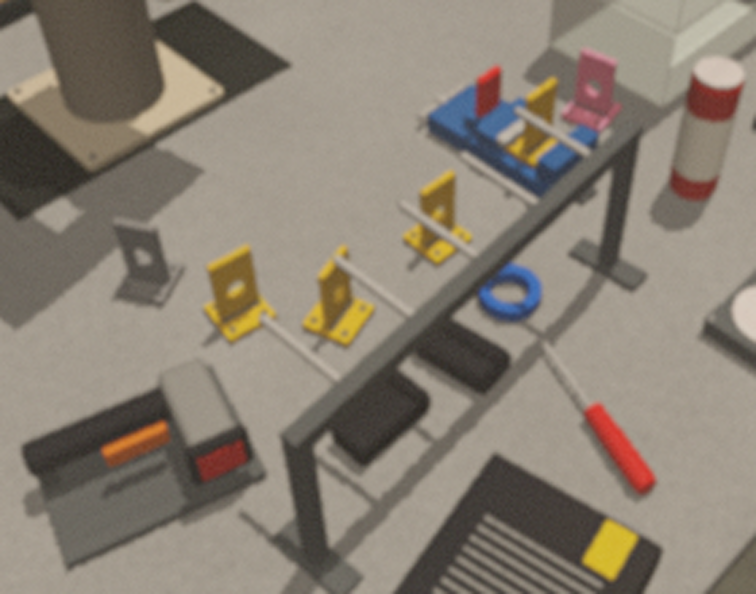

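```bash
cat > fit.py <<'E'
from h import *
from scipy.optimize import least_squares
def foot_fit(P,zmin=3,zmax=16):
    # points near bracket: rect from foot, tongue line from top
    F=P[(P[:,2]>zmin)&(P[:,2]<zmax)][:,:2].astype(np.float32)
    return cv2.minAreaRect(F)
E
python3 - <<'E'
from h import *
for c in ['top','scene']:
    im,d,K,T=load(c+'0'); W=cloud(d,K,T).reshape(-1,3)
    m=(W[:,2]>195)&(W[:,2]<235)&(W[:,0]>550)&(W[:,0]<800)&(abs(W[:,1])<350)
    P=W[m]
    print(c,len(P),P.min(0),P.max(0))
    # bar points: fit line on dense; use max x region
    b=P[P[:,2]<222]
    np.save('pics/r_'+c+'.npy',P)
    # bar: for each y bin the max x
    ys=np.arange(-230,250,20)
    q=[(y,*np.round([P[abs(P[:,1]-y)<10][:,0].min(),P[abs(P[:,1]-y)<10][:,0].max(),np.median(P[abs(P[:,1]-y)<10][:,2])],0)) for y in ys if (abs(P[:,1]-y)<10).any()]
    print(q)
E
```

```text
top 2341 [ 580.11428643 -256.10862924  195.00327863] [725.49079937 239.4713571  228.26907272]
[(np.int64(-230), np.float64(703.0), np.float64(724.0), np.float64(215.0)), (np.int64(-210), np.float64(702.0), np.float64(722.0), np.float64(215.0)), (np.int64(-190), np.float64(610.0), np.float64(723.0), np.float64(217.0)), (np.int64(-170), np.float64(700.0), np.float64(719.0), np.float64(214.0)), (np.int64(-150), np.float64(697.0), np.float64(719.0), np.float64(214.0)), (np.int64(-130), np.float64(696.0), np.float64(715.0), np.float64(215.0)), (np.int64(-110), np.float64(603.0), np.float64(714.0), np.float64(217.0)), (np.int64(-90), np.float64(626.0), np.float64(714.0), np.float64(215.0)), (np.int64(-70), np.float64(692.0), np.float64(711.0), np.float64(214.0)), (np.int64(-50), np.float64(689.0), np.float64(710.0), np.float64(214.0)), (np.int64(-30), np.float64(688.0), np.float64(707.0), np.float64(215.0)), (np.int64(-10), np.float64(594.0), np.float64(706.0), np.float64(217.0)), (np.int64(10), np.float64(686.0), np.float64(705.0), np.float64(214.0)), (np.int64(30), np.float64(683.0), np.
[... 1947 characters left out ...]
.float64(704.0), np.float64(212.0)), (np.int64(70), np.float64(591.0), np.float64(702.0), np.float64(213.0)), (np.int64(90), np.float64(637.0), np.float64(700.0), np.float64(212.0)), (np.int64(110), np.float64(680.0), np.float64(699.0), np.float64(212.0)), (np.int64(130), np.float64(677.0), np.float64(697.0), np.float64(211.0)), (np.int64(150), np.float64(583.0), np.float64(696.0), np.float64(212.0)), (np.int64(170), np.float64(584.0), np.float64(695.0), np.float64(213.0)), (np.int64(190), np.float64(674.0), np.float64(692.0), np.float64(212.0)), (np.int64(210), np.float64(673.0), np.float64(691.0), np.float64(211.0)), (np.int64(230), np.float64(669.0), np.float64(689.0), np.float64(211.0))]
```

```bash
python3 - <<'E'
from h import *
for c in ['top','scene']:
    P=np.load('pics/r_'+c+'.npy')
    # rail frame: yaw
    s=np.polyfit(*np.array([(y,np.median(P[(abs(P[:,1]-y)<4)&(P[:,0]>715-(y+190)*.079-22)][:,0])) for y in range(-235,240,10) if (abs(P[:,1]-y)<4).any()]).T,1)
    th=np.arctan(-s[0]) # rail y dir = (-sin th, cos th)
    ex=np.array([np.cos(th),np.sin(th)]); ey=np.array([-np.sin(th),np.cos(th)])
    u=P[:,:2]@ex; v=P[:,:2]@ey
    u0=s[1]*np.cos(th)
    bar=abs(u-u0)<11
    print(c,'th',th,'u0',u0,'v range',v[bar].min(),v[bar].max(), 'mid',(v[bar].min()+v[bar].max())/2)
    pg=(u<u0-18)&(u>u0-105)
    vm=(v[bar].min()+v[bar].max())/2
    for k in range(5):
        for g in (vm-180+90*k,):
            m=pg&(abs(v-g)<25)
            a=np.polyfit(u[m]-u0,v[m],1) ; z=np.polyfit(u[m]-u0,P[m,2],1)
            print(k,m.sum(),'slope',a[0].round(3),'v@-54',np.polyval(a,-54).round(1),'z@-54',np.polyval(z,-54).round(1),z[0].round(3),'umin',(u[m]-u0).min().round(1),'world',np.round(ex*(u0-54)+ey*np.polyval(a,-54),1))
E
```

```text
top th 0.07895297484285188 u0 690.6188417952252 v range -311.29863280577945 185.95443204427787 mid -62.67210038075079
0 108 slope 0.003 v@-54 -241.8 z@-54 218.9 -0.092 umin -98.3 world [ 653.7 -190.9]
1 108 slope -0.004 v@-54 -152.1 z@-54 218.7 -0.099 umin -98.4 world [ 646.6 -101.4]
2 107 slope -0.001 v@-54 -62.4 z@-54 218.6 -0.109 umin -99.8 world [639.6 -12. ]
3 106 slope 0.003 v@-54 27.3 z@-54 219.0 -0.082 umin -99.8 world [632.5  77.4]
4 106 slope 0.003 v@-54 116.9 z@-54 219.1 -0.092 umin -99.5 world [625.4 166.7]
scene th 0.08154003594480372 u0 699.0706306149958 v range -313.67166020460354 187.6189754400052 mid -63.02634238229918
0 140 slope -0.006 v@-54 -245.5 z@-54 215.2 -0.097 umin -103.8 world [ 662.9 -192.1]
1 128 slope -0.001 v@-54 -155.6 z@-54 214.9 -0.101 umin -103.8 world [ 655.6 -102.6]
2 116 slope -0.001 v@-54 -66.2 z@-54 215.1 -0.099 umin -104.2 world [648.3 -13.4]
3 107 slope 0.007 v@-54 23.9 z@-54 214.5 -0.096 umin -104.3 world [641.   76.3]
4 100 slope 0.009 v@-54 113.8 z@-54 214.0 -0.105 umin -104.6 world [633.7 166. ]
```

```bash
python3 - <<'E'
from h import *
snap('wrist','w0'); T=camera_model('wrist')['pose']; o=get_obs()
Rt=R.from_quat(o['eef_rot']).as_matrix()
print('cam in tool',np.round(Rt.T@(np.array(T)[:3,3]-o['ee_pos'])),np.round(Rt.T@np.array(T)[:3,:3],2).tolist(), np.round(camera_model('wrist')['mtx']).tolist())
for c in ['top','scene']:
    im,d,K,T=load(c+'0'); W=cloud(d,K,T).reshape(-1,3); hsv=cv2.cvtColor(im,cv2.COLOR_RGB2HSV).reshape(-1,3)
    for n,(x,y) in dict(b0=(509,121),b1=(515,-42),b2=(433,-116),v=(507,298)).items():
        m=(np.hypot(W[:,0]-x,W[:,1]-y)<50)&(hsv[:,0]>19)&(hsv[:,0]<35)&(hsv[:,1]>100)
        zo=30 if n=='v' else 0
        P=W[m]; F=P[(P[:,2]>zo-4)&(P[:,2]<zo+15)][:,:2].astype(np.float32)
        t=P[P[:,2]>zo+82]
        if len(t)<5: print(c,n,'few');continue
        print(c,n,'foot',np.round(cv2.minAreaRect(F),1) if 0 else cv2.minAreaRect(F),'top',t.mean(0).round(1),'dir',np.round(np.arctan(np.polyfit(t[:,1],t[:,0],1)[0]),3), 'y',t[:,1].min().round(),t[:,1].max().round(), len(t))
    # vise base blue
    m=(hsv[:,0]>100)&(hsv[:,0]<125)&(hsv[:,1]>120)&(abs(W[:,0]-470)<140)&(abs(W[:,1]-298)<80)
    F=W[m]; print(c,'vise',cv2.minAreaRect(F[:,:2].astype(np.float32)))
    m=(abs(W[:,0]-425)<30)&(abs(W[:,1]-298)<40)&(W[:,2]>75)&(W[:,2]<115)
    F=W[m]; print(c,'fin',len(F),cv2.minAreaRect(F[:,:2].astype(np.float32)))
    m=(abs(W[:,0]-500)<60)&(abs(W[:,1]+330)<110)&(W[:,2]>40)&(W[:,2]<75)&(hsv[:,2]<60)
    F=W[m]; print(c,'grip',len(F),cv2.minAreaRect(F[:,:2].astype(np.float32)))
    m=(hsv[:,0]>7)&(hsv[:,0]<18)&(hsv[:,1]>150)&(abs(W[:,0]-527)<40)&(abs(W[:,1]+306)<60)
    F=W[m]; print(c,'trig',len(F),cv2.minAreaRect(F[:,:2].astype(np.float32)))
E
```

```text
cam in tool [  70.    1. -125.] [[-0.0, -0.96, -0.28], [1.0, -0.0, -0.0], [0.0, -0.28, 0.96]] [[292.0, 0.0, 276.0], [0.0, 292.0, 209.0], [0.0, 0.0, 1.0]]
top b0 foot ((508.90228271484375, 120.27214050292969), (59.537269592285156, 59.10047912597656), 89.24334716796875) top [508.6 120.3  96.2] dir 0.037 y 95.0 145.0 72
top b1 foot ((515.9866943359375, -43.292484283447266), (59.99589920043945, 59.863311767578125), 17.544811248779297) top [514.9 -41.7  95.9] dir -0.301 y -66.0 -19.0 65
top b2 foot ((432.4869689941406, -122.2430419921875), (69.66387939453125, 60.38981628417969), 82.15287017822266) top [ 432.4 -116.5   96.1] dir 0.139 y -142.0 -92.0 70
top v foot ((512.6126708984375, 300.17999267578125), (47.60758972167969, 59.32827377319336), 2.0574374198913574) top [505.4 298.6 125.7] dir -0.026 y 275.0 324.0 77
top vise ((461.2341613769531, 298.47296142578125), (207.01254272460938, 86.13412475585938), 1.836444616317749)
top fin 94 ((423.17681884765625, 297.8390808105469), (12.085870742797852, 39.497657775878906), 2.526505708694458)
top grip 523 ((488.1776123046875, -324.8253479003906), 
[... 596 characters left out ...]
797), 84.88884735107422) top [ 435.8 -117.9   92.5] dir 0.099 y -141.0 -91.0 69
scene v foot ((506.8421630859375, 296.9154968261719), (42.196258544921875, 53.971588134765625), 0.9956082701683044) top [509.5 300.  122.8] dir -0.026 y 273.0 327.0 43
scene vise ((466.5033264160156, 294.7401123046875), (206.19894409179688, 81.47724914550781), 3.292264938354492)
scene fin 87 ((427.8441467285156, 297.824951171875), (43.2122688293457, 12.63141918182373), 88.57505798339844)
scene grip 186 ((497.59735107421875, -327.0810546875), (132.02041625976562, 20.699487686157227), 74.20562744140625)
scene trig 194 ((515.4835205078125, -301.0845031738281), (66.80338287353516, 46.1004638671875), 76.2569808959961)
```

View pics/w0.png

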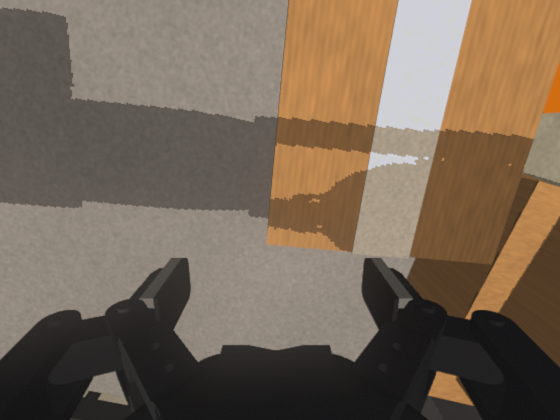

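```bash
cat >> h.py <<'E'
def tgt(x,y,z,yaw,o=None):
    o=o or get_obs(); Rt=R.from_quat(o['eef_rot'])
    c,s=np.cos(yaw),np.sin(yaw)
    M=np.array([[-s,c,0],[c,s,0],[0,0,-1]]).T  # columns tool x,y,z
    dp=Rt.inv().apply(np.array([x,y,z])-o['ee_pos'])/400
    rv=(Rt.inv()*R.from_matrix(M)).as_rotvec()/np.pi
    n=max(np.linalg.norm(dp)*8, np.linalg.norm(rv)*180/8.59)
    print('row',' '.join('%.4f'%v for v in np.r_[dp,rv]),'rows>=%.1f'%n)
def st():
    o=get_obs(); Rm=R.from_quat(o['eef_rot']).as_matrix()
    print('t %.2f'%o['clock'],'p',np.round(o['ee_pos'],1),'yaw %.3f'%np.arctan2(Rm[1,1],Rm[0,1]),'zax',np.round(Rm[:,2],3),'F',np.round(o['ft_force'],1),'M',np.round(o['ft_torque'],2),'gap %.3f'%o['finger_gap']); return o
E
python3 -c "
from h import *
tgt(420,-220,300,0.03)"
```

```text
row 0.8846 -0.7110 -0.1242 -0.0000 -0.0000 -0.4313 rows>=9.1
```

Emit:
drive_tool(increments="0.885 -0.711 -0.125 0 0 -0.43 -1;0.885 -0.711 -0.125 0 0 -0.43 -1;0.885 -0.711 -0.125 0 0 -0.43 -1;0.885 -0.711 -0.125 0 0 -0.43 -1;0.885 -0.711 -0.125 0 0 -0.43 -1;0.885 -0.711 -0.125 0 0 -0.43 -1;0.885 -0.711 -0.125 0 0 -0.43 -1;0.885 -0.711 -0.125 0 0 -0.43 -1;0.885 -0.711 -0.125 0 0 -0.43 -1;0.885 -0.711 -0.125 0 0 -0.43 -1", newtons=50)

```text
clock: 1.95
ee_pos: [422.9, -216.0, 301.4]
eef_rot: [0.694, 0.72, 0.001, 0.001]
ft_force: [-0.4, -0.8, 0.1]
finger_gap: 1.0
```

```bash
python3 -c "
from h import *
st(); snap('wrist','w1')
tgt(425,150,300,0.03)"
```

```text
t 1.95 p [ 422.9 -216.   301.4] yaw 0.036 zax [ 0.003  0.    -1.   ] F [-0.4 -0.8  0.1] M [-0.02  0.03 -0.  ] gap 1.000
row 0.9173 0.0357 0.0027 0.0005 0.0000 0.0003 rows>=7.3
```

Emit:
drive_tool(increments="0.917 0.035 0 0 0 0 -1;0.917 0.035 0 0 0 0 -1;0.917 0.035 0 0 0 0 -1;0.917 0.035 0 0 0 0 -1;0.917 0.035 0 0 0 0 -1;0.917 0.035 0 0 0 0 -1;0.917 0.035 0 0 0 0 -1;0.917 0.035 0 0 0 0 -1;0.917 0.035 0 0 0 0 -1")

```text
clock: 2.9
ee_pos: [424.6, 151.1, 300.8]
eef_rot: [0.696, 0.718, 0.0, 0.0]
ft_force: [0.0, -1.3, -0.4]
finger_gap: 0.998
```

```bash
python3 -c "
from h import *
st(); snap('wrist','w2')
tgt(425.5,298,230,0.03)"
```

```text
t 2.90 p [424.6 151.1 300.8] yaw 0.032 zax [ 0.001  0.    -1.   ] F [ 0.  -1.3 -0.4] M [0.   0.02 0.01] gap 0.998
row 0.3708 0.0133 0.1765 0.0003 0.0003 0.0004 rows>=3.3
```

View pics/w2.png

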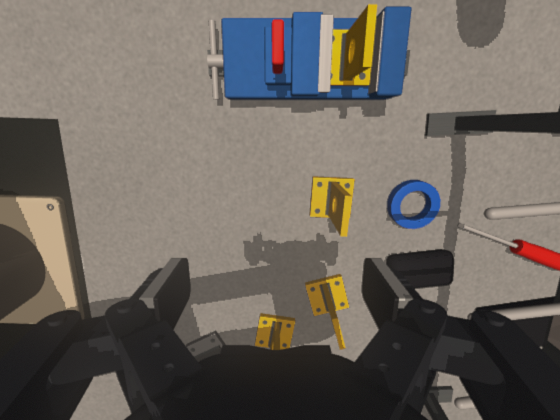

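View pics/w1.png

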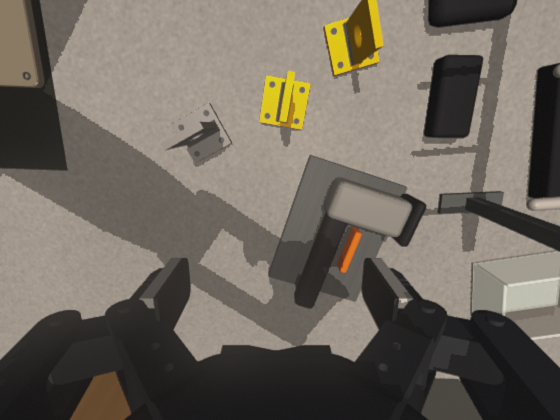

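w2: the red fin is at (277,45), the clamped yellow bracket at (360,50) and the steel lip at (326,50). The free yellow brackets are at (332,200), (327,295) and (275,330). w1: the scanner is at (350,225) with the orange trigger at (350,250). I'll cross-check these from the wrist depth.

```bash
cat >> h.py <<'E'
def meas(fn,col,x,y,zlo,zhi,r=50,verbose=True):
    im,d,K,T=load(fn); W=cloud(d,K,T).reshape(-1,3); hsv=cv2.cvtColor(im,cv2.COLOR_RGB2HSV).reshape(-1,3).astype(int)
    c={'y':(19,35,100),'r':(-1,8,140),'o':(7,18,150),'b':(100,125,120),'any':(-1,181,-1)}[col]
    h=hsv[:,0].copy()
    if col=='r': h[h>172]=0
    m=(np.hypot(W[:,0]-x,W[:,1]-y)<r)&(h>c[0])&(h<c[1])&(hsv[:,1]>c[2])&(W[:,2]>zlo)&(W[:,2]<zhi)
    P=W[m]
    if len(P)<6: print(fn,'few',len(P)); return None
    (cx,cy),(w,hh),a=cv2.minAreaRect(P[:,:2].astype(np.float32))
    if w<hh: a=a-90   # angle of long axis
    a=(a+180)%180
    print(fn,col,len(P),'rect (%.1f,%.1f) %.1fx%.1f long-axis %.1fdeg'%(cx,cy,max(w,hh),min(w,hh),a),'mean',P.mean(0).round(1))
    return P
E
python3 - <<'E'
from h import *
meas('w2','r',425,298,100,115)
meas('w2','y',507,298,112,140); meas('w2','y',507,298,20,48)
for x,y in [(509,121),(515,-42),(433,-116)]:
  for f in ['w1','w2']:
    print(x,y); meas(f,'y',x,y,85,110); meas(f,'y',x,y,3,16)
meas('w1','o',527,-306,58,75)
meas('w1','o',527,-306,30,75)
E
```

```text
w2 r 538 rect (421.0,297.4) 39.2x10.9 long-axis 92.1deg mean [421.  297.4 108.5]
w2 y 861 rect (503.5,300.3) 50.6x8.9 long-axis 91.0deg mean [502.3 299.9 126.5]
w2 y 850 rect (509.7,305.1) 69.7x49.3 long-axis 91.4deg mean [502.6 295.   41.6]
509 121
w1 few 0
w1 few 0
509 121
w2 y 320 rect (506.6,120.3) 50.1x8.7 long-axis 89.2deg mean [506.3 121.6  99. ]
w2 y 839 rect (506.6,120.5) 60.2x59.9 long-axis 89.5deg mean [498.4 126.9  11.2]
515 -42
w1 y 670 rect (513.8,-44.9) 47.7x9.1 long-axis 107.3deg mean [512.9 -46.8  96.6]
w1 y 1128 rect (518.7,-42.0) 71.3x60.0 long-axis 17.5deg mean [502.2 -50.6  11.4]
515 -42
w2 y 146 rect (513.4,-42.3) 49.5x7.1 long-axis 107.8deg mean [513.4 -41.4  99. ]
w2 y 780 rect (514.1,-42.8) 60.6x57.8 long-axis 107.7deg mean [516.  -40.3  11.3]
433 -116
w1 y 399 rect (430.3,-117.8) 49.9x8.0 long-axis 82.3deg mean [ 430.3 -117.2   99.3]
w1 y 1557 rect (430.4,-117.1) 61.2x59.9 long-axis 82.1deg mean [ 430.2 -117.5   11.6]
433 -116
w2 few 0
w2 y 635 rect (430.2,-116.2) 59.2x58.9 long-axis 82.9deg mean [ 429.5 -112.3   11.2]
w1 o 379 rect (525.6,-307.0) 60.7x10.0 long-axis 74.3deg mean [ 525.  -305.2   65.6]
w1 o 486 rect (525.6,-307.0) 60.7x10.0 long-axis 74.3deg mean [ 524.7 -304.2   62.9]
```

```bash
python3 -c "
from h import *
tgt(423.5,298,180,0.03)
tgt(423.5,298,92,0.03)"
```

```text
row 0.3710 0.0082 0.3015 0.0003 0.0003 0.0004 rows>=3.8
row 0.3712 0.0080 0.5215 0.0003 0.0003 0.0004 rows>=5.1
```

Emit:
drive_tool(increments="0.371 0.008 0.25 0 0 0 -1;0.371 0.008 0.25 0 0 0 -1;0.371 0.008 0.25 0 0 0 -1;0.371 0.008 0.25 0 0 0 -1;0.371 0.008 0.3 0 0 0 -1;0.371 0.008 0.4 0 0 0 -1;0.371 0.008 0.522 0 0 0 -1;0.371 0.008 0.522 0 0 0 -1;0.371 0.008 0.522 0 0 0 -1")

```text
clock: 3.85
ee_pos: [423.7, 295.9, 91.7]
eef_rot: [0.697, 0.717, -0.001, 0.0]
ft_force: [-0.4, 1.0, 1.1]
finger_gap: 1.005
```

```bash
python3 -c "
from h import *
st(); snap('wrist','w3'); meas('w3','r',425,298,100,115);meas('w3','y',507,298,112,140)"
```

```text
t 3.85 p [423.7 295.9  91.7] yaw 0.029 zax [-0.001 -0.003 -1.   ] F [-0.4  1.   1.1] M [ 0.02 -0.02  0.04] gap 1.005
w3 r 2336 rect (420.9,299.0) 39.7x11.5 long-axis 90.8deg mean [420.9 301.6 108.1]
w3 y 4111 rect (496.8,312.8) 32.1x31.6 long-axis 55.8deg mean [501.1 314.5 123.6]
```

View pics/w3.png

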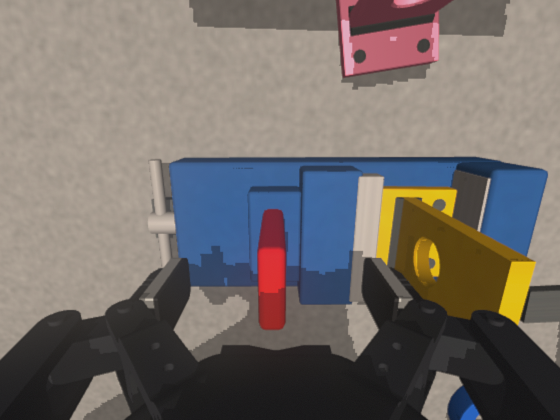

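The fin at (272,270) sits between the fingers, and the bracket tongue at (460,255) is clear of the right finger. I'll close.

Emit:
drive_tool(increments="0 0 0 0 0 0 1;0 0 0 0 0 0 1;0 0 0 0 0 0 1;0 0 0 0 0 0 1;0 0 0 0 0 0 1;0 0 0 0 0 0 1;0 0 0 0 0 0 1;0 0 0 0 0 0 1", newtons=40)

```text
clock: 4.7
ee_pos: [422.8, 297.3, 94.1]
eef_rot: [0.696, 0.718, -0.001, -0.0]
ft_force: [-14.9, -2.6, 14.9]
finger_gap: 0.135
```

```bash
python3 -c "
from h import *
st(); snap('wrist','w4'); meas('w4','r',425,298,100,115)"
```

```text
t 4.70 p [422.8 297.3  94.1] yaw 0.030 zax [-0.002 -0.001 -1.   ] F [-14.9  -2.6  14.9] M [-0.38  2.3   0.13] gap 0.135
w4 r 2270 rect (421.8,298.7) 39.9x11.6 long-axis 91.7deg mean [421.8 301.6 108.1]
```

Emit:
drive_tool(increments="0 -0.03 0 0 0 0 1;0 -0.06 0 0 0 0 1;0 -0.09 0 0 0 0 1;0 -0.105 0 0 0 0 1;0 -0.105 0 0 0 0 1;0 -0.105 0 0 0 0 1")

```text
clock: 5.35
ee_pos: [379.8, 295.9, 94.2]
eef_rot: [0.696, 0.718, -0.002, -0.001]
ft_force: [-3.9, -1.9, 3.0]
finger_gap: 0.134
```

```bash
python3 -c "
from h import *
st(); snap('wrist','w5'); meas('w5','r',380,296,100,115)"
```

```text
t 5.35 p [379.8 295.9  94.2] yaw 0.031 zax [-0.004 -0.002 -1.   ] F [-3.9 -1.9  3. ] M [-0.26  0.37  0.08] gap 0.134
w5 r 2273 rect (378.9,297.6) 39.7x11.6 long-axis 91.7deg mean [378.9 300.2 108.1]
```

View pics/w5.png

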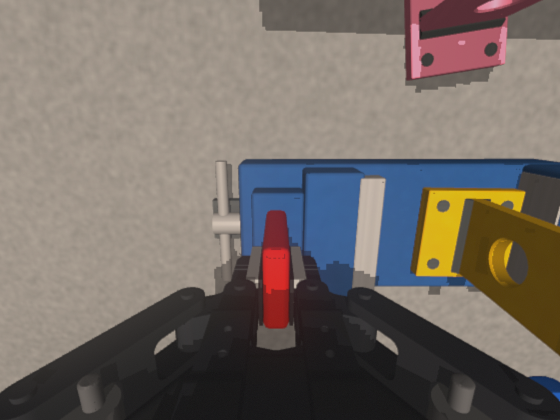

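```bash
python3 -c "
from h import *
tgt(379.8,296,170,0.03)
tgt(504,299.5,170,0.03)
tgt(504,299.5,114,0.03)"
```

```text
row -0.0000 -0.0014 -0.1895 -0.0011 0.0004 0.0001 rows>=1.5
row -0.0007 0.3092 -0.1906 -0.0011 0.0004 0.0001 rows>=2.9
row -0.0005 0.3097 -0.0507 -0.0011 0.0004 0.0001 rows>=2.5
```

Emit:
drive_tool(increments="0 0 0 0 0 0 -1;0 0 0 0 0 0 -1;0 0 -0.08 0 0 0 -1;0 0 -0.19 0 0 0 -1;0 0.15 -0.19 -0.001 0 0 -1;0 0.309 -0.19 -0.001 0 0 -1;0 0.309 -0.19 -0.001 0 0 -1;0 0.309 -0.19 -0.001 0 0 -1")

```text
clock: 6.2
ee_pos: [507.0, 299.2, 169.6]
eef_rot: [0.697, 0.717, -0.0, 0.001]
ft_force: [0.5, -0.8, -0.2]
finger_gap: 0.999
```

```bash
python3 -c "
from h import *
st(); snap('wrist','w6'); meas('w6','y',504,298,112,140); meas('w6','r',379,298,102,115)
tgt(504,299.5,114,0.03)"
```

```text
t 6.20 p [507.  299.2 169.6] yaw 0.028 zax [ 0.001 -0.001 -1.   ] F [ 0.5 -0.8 -0.2] M [0.04 0.04 0.02] gap 0.999
w6 y 993 rect (503.6,300.8) 49.2x8.0 long-axis 91.1deg mean [503.5 304.1 129.1]
w6 r 954 rect (379.7,297.6) 39.2x11.8 long-axis 92.0deg mean [380.4 298.7 108.3]
row 0.0005 -0.0029 0.1381 -0.0003 0.0005 -0.0005 rows>=1.1
```

View pics/w6.png

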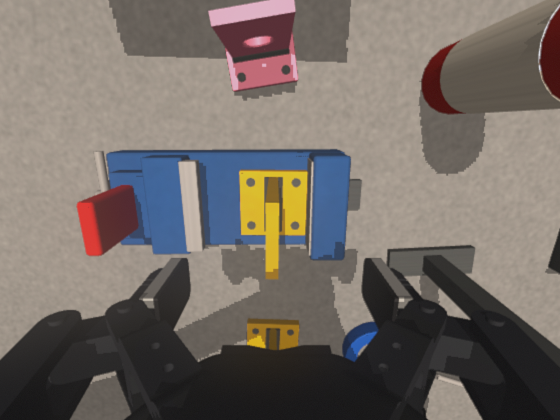

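Emit:
drive_tool(increments="0.003 -0.005 0.07 0 0 0 -1;0.003 -0.005 0.138 0 0 0 -1;0.003 -0.005 0.138 0 0 0 -1;0.003 -0.005 0.138 0 0 0 0.5;0.003 -0.005 0.138 0 0 0 1;0.003 -0.005 0.138 0 0 0 1;0.003 -0.005 0.138 0 0 0 1;0.003 -0.005 0.138 0 0 0 1;0.003 -0.005 0.138 0 0 0 1;0.003 -0.005 0.138 0 0 0 1", newtons=60)

```text
clock: 7.25
ee_pos: [503.6, 300.6, 114.6]
eef_rot: [0.697, 0.717, -0.0, 0.0]
ft_force: [0.2, 0.2, 2.7]
finger_gap: 0.081
```

```bash
python3 -c "
from h import *
st(); snap('wrist','w7'); meas('w7','y',504,298,124,140)"
```

```text
t 7.25 p [503.6 300.6 114.6] yaw 0.029 zax [ 0.    -0.001 -1.   ] F [0.2 0.2 2.7] M [ 0.05 -0.03  0.01] gap 0.081
w7 y 1928 rect (503.0,300.5) 50.4x9.1 long-axis 93.4deg mean [502.6 303.7 129.3]
```

View pics/w7.png

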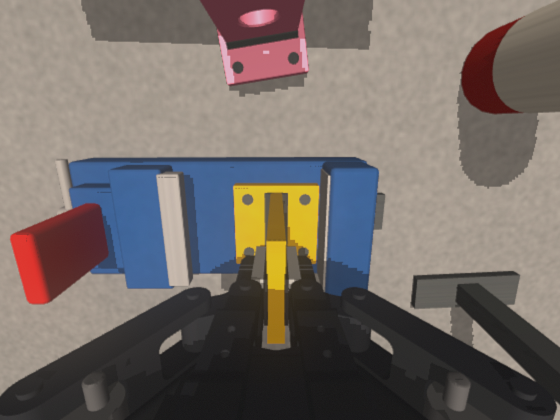

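```bash
cat >> h.py <<'E'
TH=0.0797; U0=689.5
ex=np.array([np.cos(TH),np.sin(TH)]); ey=np.array([-np.sin(TH),np.cos(TH)])
VP=[-242+90*k+0.0 for k in range(5)]; VP=[-242,-152.2,-62.5,27.3,117]
def peg(k,du,dz,off=36.6,dv=0):
    "tool target so the eye is at u=U0+du, dz relative to peg centre line"
    p=ex*(U0+du)+ey*(VP[k]+dv); zp=215-0.105*(du+54)
    return p[0],p[1],zp+dz+off,TH
E
python3 -c "
from h import *
p=peg(4,-130,-5);print(p)
tgt(503.6,300.6,200,0.03)
tgt(*p)"
```

```text
(np.float64(548.4089122262463), np.float64(161.1735554947685), 254.57999999999998, 0.0797)
row -0.0003 0.0002 -0.2136 0.0001 0.0003 -0.0005 rows>=1.7
row -0.3520 0.1022 -0.3496 0.0001 0.0003 -0.0163 rows>=4.1
```

Emit:
drive_tool(increments="0 0 -0.06 0 0 0 1;0 0 -0.15 0 0 0 1;0 0 -0.25 0 0 0 1;0 0 -0.35 0 0 0 1;-0.1 0.03 -0.35 0 0 -0.005 1;-0.2 0.06 -0.35 0 0 -0.016 1;-0.3 0.09 -0.35 0 0 -0.016 1;-0.352 0.102 -0.35 0 0 -0.016 1;-0.352 0.102 -0.35 0 0 -0.016 1;-0.352 0.102 -0.35 0 0 -0.016 1")

```text
clock: 8.3
ee_pos: [547.9, 160.8, 253.8]
eef_rot: [0.679, 0.734, -0.001, -0.0]
ft_force: [-0.7, -0.9, -3.0]
finger_gap: 0.084
```

```bash
python3 -c "
from h import *
st(); snap('wrist','w8'); snap('scene','s8')
im=cv2.imread('pics/s8.png');cv2.imwrite('pics/s8c.png',cv2.resize(im[100:300,200:420],None,fx=3,fy=3,interpolation=cv2.INTER_CUBIC))
"
```

```text
t 8.30 p [547.9 160.8 253.8] yaw 0.077 zax [-0.002 -0.001 -1.   ] F [-0.7 -0.9 -3. ] M [ 0.07  0.05 -0.01] gap 0.084
```

View pics/w8.png

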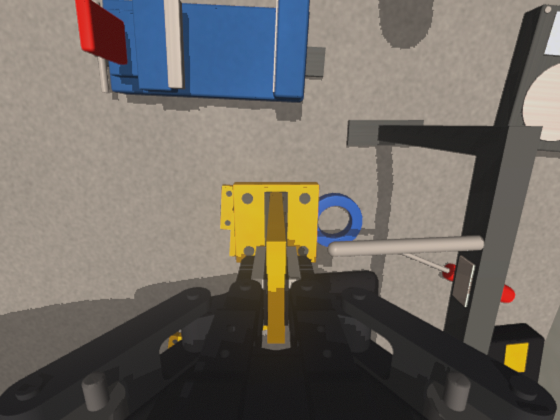

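View pics/s8c.png

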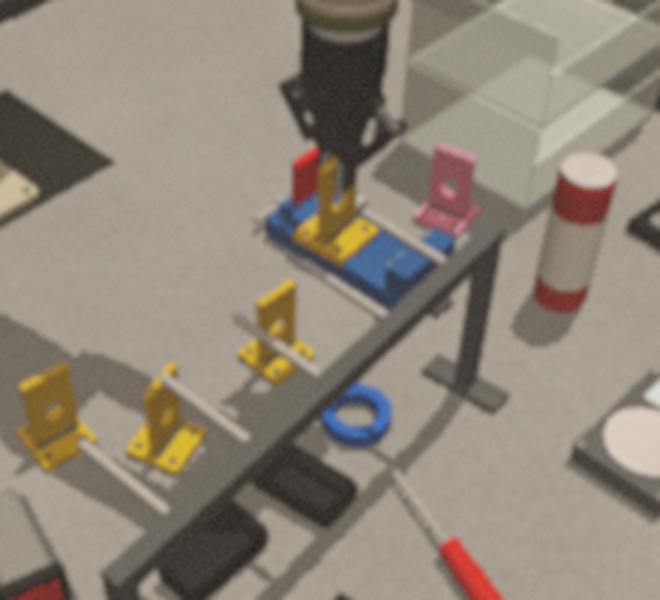

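Peg 4 is visible at (332–480,245) and the held bracket at (275,260). I'll measure the peg line from the wrist depth.

```bash
cat >> h.py <<'E'
def pegw(fn,k):
    im,d,K,T=load(fn); W=cloud(d,K,T).reshape(-1,3)
    u=W[:,:2]@ex-U0; v=W[:,:2]@ey
    m=(abs(v-VP[k])<18)&(u>-106)&(u<-15)&(W[:,2]>205)&(W[:,2]<235)
    if m.sum()<20: print('few',m.sum());return
    uu,vv,zz=u[m],v[m],W[m,2]
    top=zz>0
    print(fn,'peg',k,m.sum(),'u',uu.min().round(1),uu.max().round(1))
    for a,b in [(-100,-80),(-80,-50),(-50,-20)]:
        q=(uu>a)&(uu<b)
        if q.sum()>5: 
            vq,zq=vv[q],zz[q]
            print(a,b,'v min/max',np.percentile(vq,[2,98]).round(1),'z max',np.percentile(zq,98).round(1),'line+4.5:',(215-.105*((a+b)/2+54)+4.5).__round__(1))
E
python3 -c "
from h import *
pegw('w8',4); pegw('w8',3)
# front of bar
im,d,K,T=load('w8'); W=cloud(d,K,T).reshape(-1,3);u=W[:,:2]@ex-U0; v=W[:,:2]@ey
m=(W[:,2]>208)&(W[:,2]<222)&(abs(u)<30)
for vv in (140,160,170):
  q=m&(abs(v-vv)<5); print(vv,q.sum(),np.percentile(u[q],[1,99]) if q.sum()>3 else 0)
"
```

```text
w8 peg 4 2144 u -101.6 -15.1
-100 -80 v min/max [113.3 121.4] z max 225.6 line+4.5: 223.3
-80 -50 v min/max [113.3 121.3] z max 223.6 line+4.5: 220.7
-50 -20 v min/max [113.4 121.4] z max 220.6 line+4.5: 217.5
few 0
140 689 [-7.79684563 10.81384446]
160 765 [-7.83355931 10.89659415]
170 788 [-7.81401871 11.02128078]
```

```bash
python3 -c "
from h import *
o=get_obs()
for du,dz in [(-108,0),(-90,0.5),(-70,0.5),(-52,0.5)]: tgt(*peg(4,du,dz),o)"
```

```text
row -0.0020 0.0564 -0.0079 -0.0004 0.0002 -0.0001 rows>=0.5
row -0.0020 0.1014 -0.0045 -0.0004 0.0002 -0.0001 rows>=0.8
row -0.0020 0.1514 0.0007 -0.0004 0.0002 -0.0001 rows>=1.2
row -0.0020 0.1964 0.0054 -0.0004 0.0002 -0.0001 rows>=1.6
```

Emit:
drive_tool(increments="0 0.056 -0.008 0 0 0 1;0 0.056 -0.008 0 0 0 1;0 0.08 -0.006 0 0 0 1;0 0.1 -0.0045 0 0 0 1;0 0.125 -0.002 0 0 0 1;0 0.15 0.0005 0 0 0 1;0 0.175 0.003 0 0 0 1;0 0.197 0.0055 0 0 0 1;0 0.197 0.0055 0 0 0 1")

```text
clock: 9.3
ee_pos: [627.2, 168.1, 251.3]
eef_rot: [0.679, 0.735, -0.001, -0.0]
ft_force: [-0.3, 0.1, -3.1]
finger_gap: 0.085
```

```bash
python3 -c "
from h import *
st(); snap('wrist','w9'); snap('scene','s9')
im=cv2.imread('pics/s9.png');cv2.imwrite('pics/s9c.png',cv2.resize(im[100:300,200:420],None,fx=3,fy=3,interpolation=cv2.INTER_CUBIC))
for du,dz in [(-52,-6.5),(-52,-9)]: tgt(*peg(4,du,dz))
"
```

```text
t 9.30 p [627.2 168.1 251.3] yaw 0.079 zax [-0.001 -0.001 -1.   ] F [-0.3  0.1 -3.1] M [-0.02  0.04  0.05] gap 0.085
row -0.0018 -0.0006 0.0166 -0.0006 0.0002 -0.0001 rows>=0.1
row -0.0018 -0.0006 0.0228 -0.0006 0.0002 -0.0001 rows>=0.2
```

View pics/w9.png

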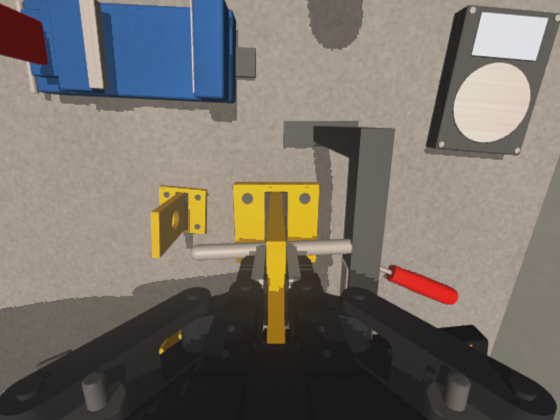

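View pics/s9c.png

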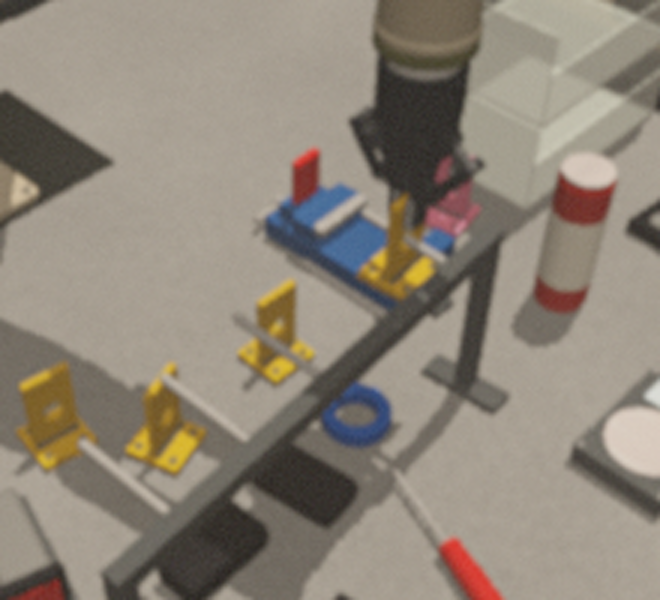

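w9: peg 4 passes through the tongue, showing at (220,250) and (330,245) on either side, and no force is felt. I'll lower until it bears.

Emit:
drive_tool(increments="-0.001 0 0.006 0 0 0 1;-0.001 0 0.012 0 0 0 1;-0.001 0 0.017 0 0 0 1;-0.001 0 0.017 0 0 0 1")

```text
clock: 9.8
ee_pos: [626.1, 167.7, 244.4]
eef_rot: [0.678, 0.735, -0.001, -0.0]
ft_force: [0.0, -0.1, -2.9]
finger_gap: 0.084
```

```bash
python3 -c "
from h import *
st()"
```

```text
t 9.80 p [626.1 167.7 244.4] yaw 0.079 zax [-0.002 -0.001 -1.   ] F [ 0.  -0.1 -2.9] M [-0.   -0.01  0.06] gap 0.084
```

Emit:
drive_tool(increments="0 0 0.0025 0 0 0 1;0 0 0.0025 0 0 0 1")

```text
clock: 10.0
ee_pos: [626.2, 167.7, 244.1]
eef_rot: [0.678, 0.735, -0.001, -0.0]
ft_force: [-1.0, -0.7, 0.5]
finger_gap: 0.085
```

Emit:
drive_tool(increments="0 0 0.0025 0 0 0 1;0 0 0.0025 0 0 0 1")

```text
clock: 10.2
ee_pos: [626.2, 167.8, 243.9]
eef_rot: [0.678, 0.735, -0.001, 0.0]
ft_force: [-3.1, -1.0, 3.5]
finger_gap: 0.081
```

Emit:
drive_tool(increments="0 0 0 0 0 0 0.3;0 0 0 0 0 0 0.3;0 0 0 0 0 0 0.3;0 0 0 0 0 0 0.3;0 0 -0.05 0 0 0 0.3;0 0 -0.15 0 0 0 0;0 0 -0.2 0 0 0 -1;0 0 -0.2 0 0 0 -1")

```text
clock: 11.0
ee_pos: [627.9, 168.1, 328.9]
eef_rot: [0.678, 0.735, 0.002, 0.002]
ft_force: [-0.3, 0.4, -0.2]
finger_gap: 0.825
```

```bash
python3 -c "
from h import *
st(); snap('wrist','w10'); snap('top','t10')
im=cv2.imread('pics/t10.png');cv2.imwrite('pics/t10c.png',cv2.resize(im[135:330,140:460],None,fx=2.5,fy=2.5,interpolation=cv2.INTER_CUBIC))
"
```

```text
t 11.00 p [627.9 168.1 328.9] yaw 0.079 zax [ 0.007  0.001 -1.   ] F [-0.3  0.4 -0.2] M [-0.02 -0.01  0.03] gap 0.825
```

View pics/w10.png

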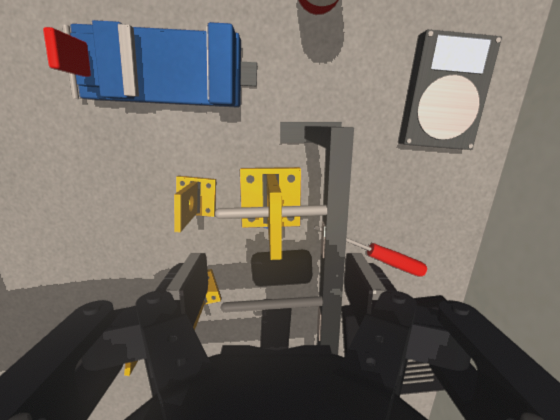

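View pics/t10c.png

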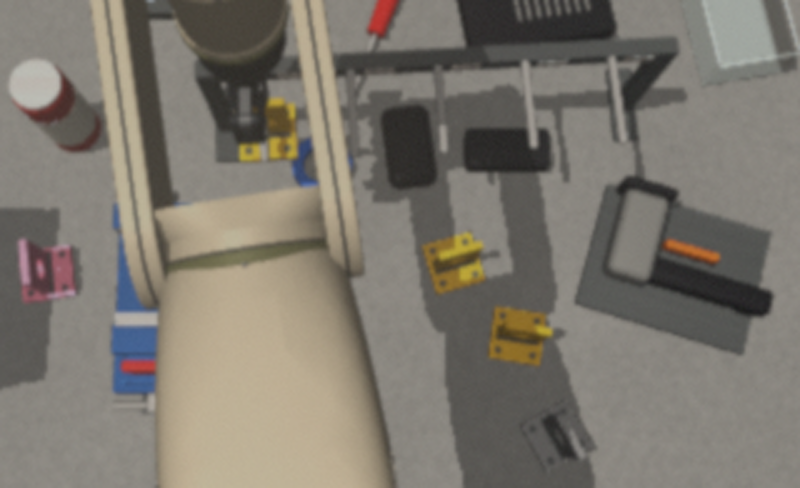

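bracket_v hangs on peg 4 (w10: tongue at (275,225), peg showing on both sides). The vise is near, so I'll shut the jaw now.

```bash
python3 -c "
from h import *
o=get_obs()
meas('w10','y',507,120,85,110); meas('w10','y',507,120,3,16);meas('w10','r',379,298,102,115)
tgt(379.5,297.5,200,0.03,o);tgt(379.5,297.5,94,0.03,o)"
```

```text
w10 y 303 rect (506.9,120.3) 51.0x8.5 long-axis 89.3deg mean [507.3 121.2  98.9]
w10 y 726 rect (507.0,120.4) 60.1x59.8 long-axis 89.1deg mean [516.5 128.   11.2]
w10 r 565 rect (379.9,296.9) 39.6x13.0 long-axis 90.2deg mean [381.3 297.1 107.8]
row 0.3723 -0.5901 0.3100 0.0001 0.0002 0.0157 rows>=6.1
row 0.3724 -0.5901 0.5750 0.0001 0.0002 0.0157 rows>=7.2
```

Emit:
drive_tool(increments="0.186 -0.295 0 0 0 0.008 -1;0.372 -0.59 0.15 0 0 0.0157 -1;0.372 -0.59 0.31 0 0 0.0157 -1;0.372 -0.59 0.31 0 0 0.0157 -1;0.372 -0.59 0.31 0 0 0.0157 -1;0.372 -0.59 0.31 0 0 0.0157 -1;0.372 -0.59 0.31 0 0 0.0157 -1;0.372 -0.59 0.4 0 0 0.0157 -1;0.372 -0.59 0.5 0 0 0.0157 -1;0.372 -0.59 0.572 0 0 0.0157 -1")

```text
clock: 12.1
ee_pos: [378.3, 296.3, 92.0]
eef_rot: [0.696, 0.718, -0.002, 0.0]
ft_force: [0.4, -0.5, -0.6]
finger_gap: 1.001
```

```bash
python3 -c "
from h import *
st();tgt(380,297.5,94,0.03)"
```

```text
t 12.10 p [378.3 296.3  92. ] yaw 0.031 zax [-0.002 -0.002 -1.   ] F [ 0.4 -0.5 -0.6] M [-0.02  0.02 -0.02] gap 1.001
row 0.0028 0.0043 -0.0049 -0.0007 0.0008 0.0002 rows>=0.1
```

Emit:
drive_tool(increments="0.003 0.004 -0.005 0 0 0 1;0.003 0.004 -0.005 0 0 0 1;0.003 0.004 -0.005 0 0 0 1;0.003 0.004 -0.005 0 0 0 1;0.003 0.004 -0.005 0 0 0 1;0.003 0.03 -0.005 0 0 0 1;0.003 0.06 -0.005 0 0 0 1;0.003 0.09 -0.005 0 0 0 1;0.003 0.104 -0.005 0 0 0 1;0.003 0.104 -0.005 0 0 0 1", newtons=40)

```text
clock: 13.1
ee_pos: [421.7, 299.5, 95.7]
eef_rot: [0.696, 0.718, 0.0, 0.001]
ft_force: [2.5, 0.1, 5.2]
finger_gap: 0.135
```

Emit:
drive_tool(increments="0 0.005 0 0 0 0 1;0 0.005 0 0 0 0 1")

```text
clock: 13.3
ee_pos: [422.7, 299.5, 95.8]
eef_rot: [0.696, 0.718, -0.001, -0.0]
ft_force: [-6.1, -0.7, 4.2]
finger_gap: 0.133
```

Emit:
drive_tool(increments="0 0.005 0 0 0 0 1;0 0.005 0 0 0 0 1")

```text
clock: 13.5
ee_pos: [422.7, 299.5, 95.8]
eef_rot: [0.696, 0.718, -0.002, -0.001]
ft_force: [-11.5, -2.4, 9.1]
finger_gap: 0.134
```

Emit:
drive_tool(increments="0 0.003 0 0 0 0 1;0 0.003 0 0 0 0 1")

```text
clock: 13.7
ee_pos: [422.7, 299.5, 95.8]
eef_rot: [0.696, 0.718, -0.003, -0.002]
ft_force: [-7.4, -0.5, 5.4]
finger_gap: 0.133
```

Emit:
drive_tool(increments="0 0.008 0 0 0 0 1;0 0.012 0 0 0 0 1;0 0.012 0 0 0 0 1")

```text
clock: 14.0
ee_pos: [422.8, 299.5, 95.7]
eef_rot: [0.695, 0.718, -0.007, -0.005]
ft_force: [-27.8, -4.1, 21.1]
finger_gap: 0.134
```

Stop reached (28 N, no movement). I'll relax, open and rise.

Emit:
drive_tool(increments="0 0 0 0 0 0 1;0 0 0 0 0 0 0;0 0 0 0 0 0 -1;0 0 0 0 0 0 -1;0 0 -0.1 0 0 0 -1;0 0 -0.22 0 0 0 -1;0 0 -0.3 0 0 0 -1;0 0 -0.3 0 0 0 -1")

```text
clock: 14.8
ee_pos: [427.9, 301.6, 222.1]
eef_rot: [0.696, 0.718, -0.002, -0.003]
ft_force: [1.3, 0.9, 0.2]
finger_gap: 1.001
```

```bash
python3 -c "
from h import *
st();snap('wrist','w11');meas('w11','r',422,298,102,115); tgt(507.5,120.5,180,-0.014)"
```

```text
t 14.80 p [427.9 301.6 222.1] yaw 0.032 zax [-0.008  0.001 -1.   ] F [1.3 0.9 0.2] M [ 0.03 -0.04  0.04] gap 1.001
w11 r 563 rect (421.4,299.4) 38.0x10.5 long-axis 91.3deg mean [421.3 300.  108.5]
row -0.4572 0.1884 0.0957 -0.0036 0.0003 0.0147 rows>=4.0
```

View pics/w11.png

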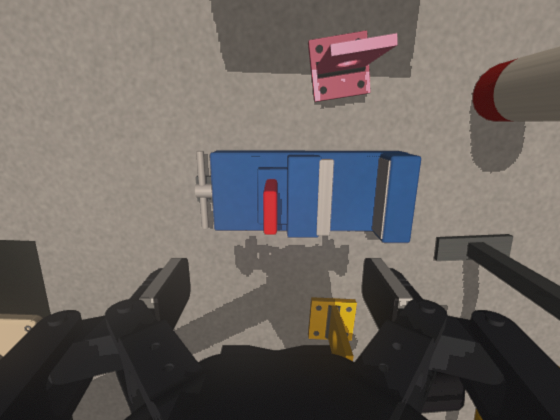

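Emit:
drive_tool(increments="-0.2 0.08 0.04 -0.002 0 0.007 -1;-0.457 0.188 0.096 -0.0036 0 0.0147 -1;-0.457 0.188 0.096 -0.0036 0 0.0147 -1;-0.457 0.188 0.096 -0.0036 0 0.0147 -1;-0.457 0.188 0.096 -0.0036 0 0.0147 -1;-0.457 0.188 0.096 -0.0036 0 0.0147 -1")

```text
clock: 15.45
ee_pos: [506.6, 119.2, 177.8]
eef_rot: [0.713, 0.701, -0.002, -0.001]
ft_force: [0.3, -0.0, 0.1]
finger_gap: 1.001
```

```bash
python3 -c "
from h import *
st();snap('wrist','w12');meas('w12','y',507,120,85,110);meas('w12','y',507,120,3,16); tgt(507.5,120.5,84,-0.014)"
```

```text
t 15.45 p [506.6 119.2 177.8] yaw -0.017 zax [-0.004 -0.001 -1.   ] F [ 0.3 -0.   0.1] M [ 0.02  0.06 -0.01] gap 1.001
w12 y 724 rect (506.8,120.3) 50.5x8.0 long-axis 89.2deg mean [506.8 122.9  99.1]
w12 y 2468 rect (506.9,120.6) 59.6x59.4 long-axis 179.2deg mean [507.  122.2  11.5]
row 0.0007 0.0030 0.2360 -0.0009 0.0003 -0.0004 rows>=1.9
```

View pics/w12.png

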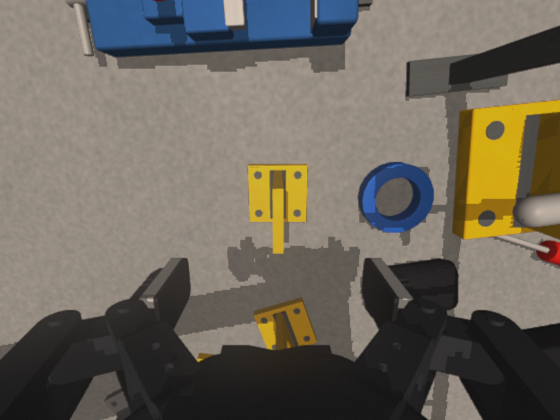

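Emit:
drive_tool(increments="0.002 0.001 0.12 0 0 0 -1;0.002 0.001 0.236 0 0 0 -1;0.002 0.001 0.236 0 0 0 -1;0.002 0.001 0.236 0 0 0 -1;0.002 0.001 0.236 0 0 0 1;0.002 0.001 0.236 0 0 0 1;0.002 0.001 0.236 0 0 0 1;0.002 0.001 0.236 0 0 0 1;0.002 0.001 0.236 0 0 0 1;0.002 0.001 0.236 0 0 0 1", newtons=60)

```text
clock: 16.5
ee_pos: [506.8, 121.1, 84.4]
eef_rot: [0.713, 0.702, -0.001, -0.001]
ft_force: [-2.4, -0.2, 3.0]
finger_gap: 0.083
```

```bash
python3 -c "
from h import *
o=st();off=o['ee_pos'][2]-48;print(off)
o2=dict(o)
tgt(o['ee_pos'][0],o['ee_pos'][1],254,-0.014,o)
tgt(*peg(3,-130,-5,off),o)"
```

```text
t 16.50 p [506.8 121.1  84.4] yaw -0.015 zax [-0.003 -0.001 -1.   ] F [-2.4 -0.2  3. ] M [-0.05  0.13 -0.01] gap 0.083
36.36634619401444
row -0.0004 -0.0011 -0.4241 -0.0008 0.0003 -0.0004 rows>=3.4
row -0.1217 0.1228 -0.4252 -0.0008 0.0002 -0.0303 rows>=3.7
```

Emit:
drive_tool(increments="0 0 -0.08 0 0 0 1;0 0 -0.19 0 0 0 1;0 0 -0.31 0 0 0 1;0 0 -0.425 0 0 0 1;-0.06 0.06 -0.425 0 0 -0.015 1;-0.121 0.123 -0.425 0 0 -0.03 1;-0.121 0.123 -0.425 0 0 -0.03 1;-0.121 0.123 -0.425 0 0 -0.03 1")

```text
clock: 17.3
ee_pos: [555.2, 71.4, 253.0]
eef_rot: [0.679, 0.734, -0.002, -0.002]
ft_force: [-0.5, 0.1, -4.4]
finger_gap: 0.088
```

```bash
python3 -c "
from h import *
o=st();snap('wrist','w13');pegw('w13',3);pegw('w13',4)
for du,dz in [(-108,0),(-90,0.5),(-70,0.5),(-52,0.5),(-52,-6.5)]: tgt(*peg(3,du,dz,36.4),o)"
```

```text
t 17.30 p [555.2  71.4 253. ] yaw 0.077 zax [-0.005 -0.001 -1.   ] F [-0.5  0.1 -4.4] M [ 0.05  0.03 -0.  ] gap 0.088
w13 peg 3 2161 u -101.5 -15.0
-100 -80 v min/max [23.4 31.5] z max 225.7 line+4.5: 223.3
-80 -50 v min/max [23.3 31.4] z max 223.7 line+4.5: 220.7
-50 -20 v min/max [23.3 31.4] z max 220.6 line+4.5: 217.5
w13 peg 4 3628 u -101.5 -15.0
-100 -80 v min/max [112.4 120.6] z max 225.9 line+4.5: 223.3
-80 -50 v min/max [ 99.9 134.3] z max 234.5 line+4.5: 220.7
row 0.0009 0.0558 -0.0106 -0.0017 0.0001 -0.0009 rows>=0.5
row 0.0010 0.1009 -0.0073 -0.0017 0.0001 -0.0009 rows>=0.8
row 0.0011 0.1509 -0.0024 -0.0017 0.0001 -0.0009 rows>=1.2
row 0.0013 0.1959 0.0021 -0.0017 0.0001 -0.0009 rows>=1.6
row 0.0013 0.1960 0.0196 -0.0017 0.0001 -0.0009 rows>=1.6
```

View pics/w13.png

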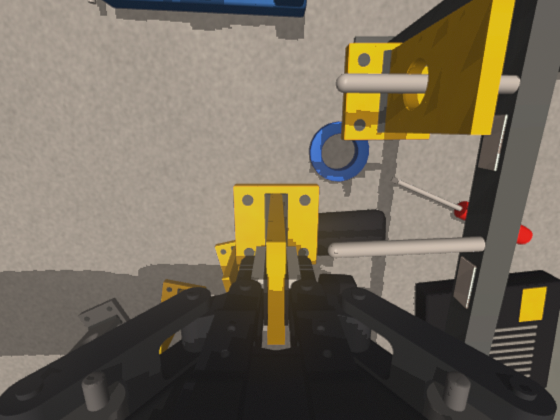

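Peg 3 (335–480,245) lines up with the held bracket, and bracket_v still hangs at (430,85).

Emit:
drive_tool(increments="0.001 0.055 -0.0105 -0.0017 0 0 1;0.001 0.055 -0.0105 -0.0017 0 0 1;0.001 0.08 -0.009 -0.0017 0 0 1;0.001 0.1 -0.0073 -0.0017 0 0 1;0.001 0.125 -0.005 -0.0017 0 0 1;0.001 0.15 -0.0024 -0.0017 0 0 1;0.001 0.175 0 -0.0017 0 0 1;0.001 0.196 0.002 -0.0017 0 0 1;0.001 0.196 0.002 -0.0017 0 0 1;0.001 0.196 0.002 -0.0017 0 0 1")

```text
clock: 18.35
ee_pos: [633.1, 78.5, 251.6]
eef_rot: [0.679, 0.734, -0.0, -0.0]
ft_force: [-0.3, -1.0, -3.9]
finger_gap: 0.08
```

```bash
python3 -c "
from h import *
o=st();snap('wrist','w14')
for du,dz in [(-52,-6),(-52,-7.5)]: tgt(*peg(3,du,dz,36.4),o)"
```

```text
t 18.35 p [633.1  78.5 251.6] yaw 0.078 zax [-0.001 -0.    -1.   ] F [-0.3 -1.  -3.9] M [-0.05  0.03  0.01] gap 0.080
row -0.0013 0.0005 0.0160 -0.0002 0.0000 -0.0006 rows>=0.1
row -0.0013 0.0005 0.0197 -0.0002 0.0000 -0.0006 rows>=0.2
```

View pics/w14.png

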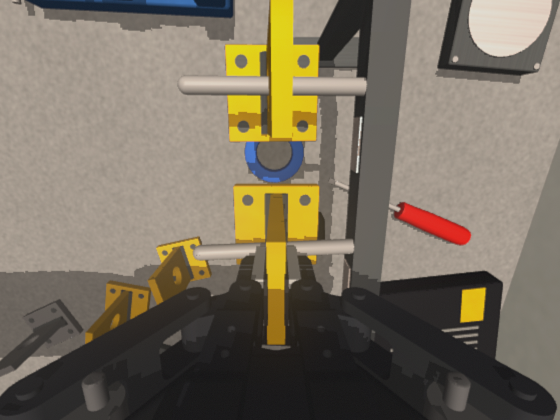

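Peg 3 is through the eye: it shows at (220,250) and (325,247). Lowering.

Emit:
drive_tool(increments="-0.001 0 0.006 0 0 0 1;-0.001 0 0.012 0 0 0 1;-0.001 0 0.0185 0 0 0 1;-0.001 0 0.0185 0 0 0 1")

```text
clock: 18.8
ee_pos: [632.7, 78.1, 244.2]
eef_rot: [0.679, 0.734, -0.0, -0.0]
ft_force: [0.5, -0.7, -3.4]
finger_gap: 0.084
```

Emit:
drive_tool(increments="0 0 0.0025 0 0 0 1;0 0 0.0025 0 0 0 1")

```text
clock: 19.0
ee_pos: [632.8, 78.1, 243.9]
eef_rot: [0.679, 0.734, 0.0, 0.0]
ft_force: [-1.8, 0.0, 1.0]
finger_gap: 0.087
```

Bearing now. Small lower, then release and rise.

Emit:
drive_tool(increments="0 0 0.0015 0 0 0 1;0 0 0.0015 0 0 0 0.3;0 0 0.0015 0 0 0 0.3;0 0 0.0015 0 0 0 0.3;0 0 0.0015 0 0 0 0.3;0 0 -0.05 0 0 0 0.3;0 0 -0.15 0 0 0 0;0 0 -0.2 0 0 0 -1;0 0 -0.2 0 0 0 -1")

```text
clock: 19.9
ee_pos: [634.5, 78.1, 329.0]
eef_rot: [0.679, 0.734, 0.003, 0.003]
ft_force: [0.1, -0.8, 0.2]
finger_gap: 0.824
```

```bash
python3 -c "
from h import *
o=st();snap('wrist','w15');meas('w15','y',515,-42,85,110);meas('w15','y',515,-42,3,16)
tgt(514.5,-42.5,200,0.31)"
```

```text
t 19.90 p [634.5  78.1 329. ] yaw 0.078 zax [ 0.008  0.    -1.   ] F [ 0.1 -0.8  0.2] M [ 0.02 -0.03 -0.04] gap 0.824
w15 y 110 rect (508.9,-29.5) 21.1x8.9 long-axis 108.7deg mean [509.5 -28.9  99. ]
w15 y 661 rect (513.7,-43.1) 60.2x60.0 long-axis 17.5deg mean [521.1 -33.6  11.2]
row -0.2774 -0.3222 0.3144 0.0015 0.0003 -0.0739 rows>=4.2
```

View pics/w15.png

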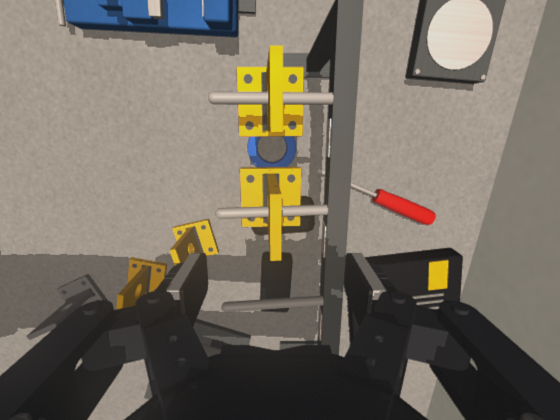

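Two brackets hang, on pegs 4 and 3. Next is the one at (190,240) → world (514,-43), yaw 0.305.

Emit:
drive_tool(increments="-0.09 -0.107 0.02 0 0 -0.025 -1;-0.18 -0.215 0.15 0 0 -0.05 -1;-0.277 -0.322 0.314 0.0015 0 -0.073 -1;-0.277 -0.322 0.314 0.0015 0 -0.073 -1;-0.277 -0.322 0.314 0.0015 0 -0.073 -1;-0.277 -0.322 0.314 0.0015 0 -0.073 -1;-0.277 -0.322 0.314 0.0015 0 -0.073 -1")

```text
clock: 20.65
ee_pos: [514.4, -42.2, 199.8]
eef_rot: [0.591, 0.807, -0.0, -0.0]
ft_force: [0.5, -0.3, 1.4]
finger_gap: 1.002
```

```bash
python3 -c "
from h import *
o=st();snap('wrist','w16');meas('w16','y',515,-42,85,110);meas('w16','y',515,-42,3,16)
tgt(514,-42.8,84,0.305)"
```

```text
t 20.65 p [514.4 -42.2 199.8] yaw 0.306 zax [-0.001 -0.    -1.   ] F [ 0.5 -0.3  1.4] M [ 0.03  0.02 -0.07] gap 1.002
w16 y 601 rect (513.4,-43.4) 49.6x7.5 long-axis 107.5deg mean [513.1 -42.3  99.3]
w16 y 2188 rect (513.5,-43.0) 59.5x59.3 long-axis 17.3deg mean [513.  -41.2  11.4]
row -0.0006 -0.0040 0.2922 0.0003 0.0003 0.0006 rows>=2.3
```

View pics/w16.png

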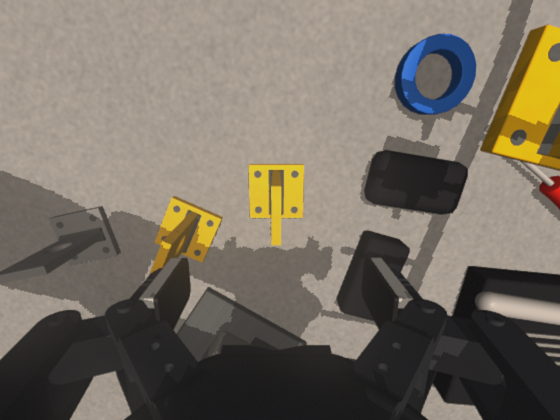

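Emit:
drive_tool(increments="0 -0.004 0.12 0 0 0 -1;0 -0.004 0.24 0 0 0 -1;0 -0.004 0.292 0 0 0 -1;0 -0.004 0.292 0 0 0 -1;0 -0.004 0.292 0 0 0 1;0 -0.004 0.292 0 0 0 1;0 -0.004 0.292 0 0 0 1;0 -0.004 0.292 0 0 0 1;0 -0.004 0.292 0 0 0 1;0 -0.004 0.292 0 0 0 1", newtons=60)

```text
clock: 21.7
ee_pos: [514.7, -42.7, 84.9]
eef_rot: [0.591, 0.807, 0.001, 0.001]
ft_force: [0.7, 0.4, 2.7]
finger_gap: 0.086
```

```bash
python3 -c "
from h import *
o=st();off=o['ee_pos'][2]-48;print(off)
tgt(*peg(2,-130,-5,off),o)"
```

```text
t 21.70 p [514.7 -42.7  84.9] yaw 0.307 zax [ 0.003 -0.001 -1.   ] F [0.7 0.4 2.7] M [0.04 0.01 0.03] gap 0.086
36.90682837518854
row 0.0224 0.1343 -0.4246 0.0009 0.0005 0.0724 rows>=3.6
```

Emit:
drive_tool(increments="0 0 -0.08 0 0 0 1;0 0 -0.19 0 0 0 1;0 0 -0.31 0 0 0 1;0 0 -0.425 0 0 0.02 1;0.01 0.06 -0.425 0 0 0.05 1;0.022 0.134 -0.425 0 0 0.072 1;0.022 0.134 -0.425 0.001 0 0.072 1;0.022 0.134 -0.425 0.001 0 0.072 1;0.022 0.134 -0.425 0.001 0 0.072 1")

```text
clock: 22.6
ee_pos: [561.7, -18.1, 254.0]
eef_rot: [0.678, 0.735, -0.001, -0.0]
ft_force: [-0.5, -0.1, -4.3]
finger_gap: 0.085
```

```bash
python3 -c "
from h import *
o=st();snap('wrist','w17');pegw('w17',2)
for du,dz in [(-108,0),(-90,0.5),(-70,0.5),(-52,0.5)]: tgt(*peg(2,du,dz,36.7),o)"
```

```text
t 22.60 p [561.7 -18.1 254. ] yaw 0.081 zax [-0.002 -0.001 -1.   ] F [-0.5 -0.1 -4.3] M [0.01 0.02 0.02] gap 0.085
w17 peg 2 2122 u -101.7 -15.0
-100 -80 v min/max [-66.6 -58.6] z max 225.8 line+4.5: 223.3
-80 -50 v min/max [-66.7 -58.6] z max 223.6 line+4.5: 220.7
-50 -20 v min/max [-66.7 -58.7] z max 220.7 line+4.5: 217.5
row 0.0005 0.0575 -0.0086 -0.0008 0.0004 0.0005 rows>=0.5
row 0.0005 0.1025 -0.0052 -0.0008 0.0004 0.0005 rows>=0.8
row 0.0004 0.1525 -0.0001 -0.0008 0.0004 0.0005 rows>=1.2
row 0.0003 0.1975 0.0045 -0.0008 0.0004 0.0005 rows>=1.6
```

View pics/w17.png

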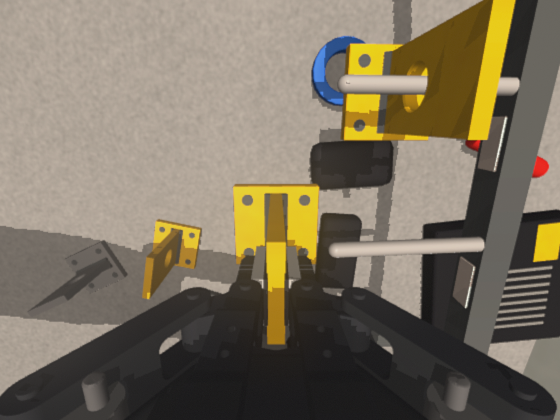

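Peg 2 (335–480,245) is aligned. Going in.

Emit:
drive_tool(increments="0.0005 0.057 -0.0086 -0.0008 0 0 1;0.0005 0.057 -0.0086 -0.0008 0 0 1;0.0005 0.08 -0.007 -0.0008 0 0 1;0.0005 0.102 -0.005 -0.0008 0 0 1;0.0005 0.127 -0.0025 -0.0008 0 0 1;0.0005 0.152 0 -0.0008 0 0 1;0.0005 0.177 0.002 -0.0008 0 0 1;0.0005 0.197 0.0045 -0.0008 0 0 1;0.0005 0.197 0.0045 -0.0008 0 0 1;0.0005 0.197 0.0045 -0.0008 0 0 1")

```text
clock: 23.65
ee_pos: [640.3, -11.6, 252.0]
eef_rot: [0.678, 0.735, -0.0, 0.0]
ft_force: [0.2, 0.0, -4.1]
finger_gap: 0.084
```

```bash
python3 -c "
from h import *
o=st();snap('wrist','w18')
for du,dz in [(-52,-6),(-52,-7.5)]: tgt(*peg(2,du,dz,36.7),o)"
```

```text
t 23.65 p [640.3 -11.6 252. ] yaw 0.081 zax [ 0.    -0.001 -1.   ] F [ 0.2  0.  -4.1] M [-0.04 -0.03  0.04] gap 0.084
row 0.0001 0.0004 0.0163 -0.0000 0.0004 0.0004 rows>=0.1
row 0.0001 0.0004 0.0200 -0.0000 0.0004 0.0004 rows>=0.2
```

View pics/w18.png

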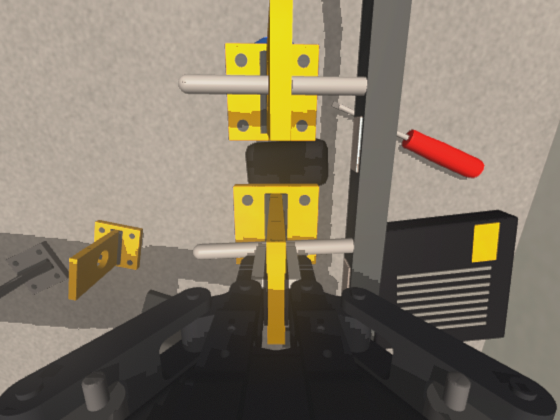

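Threaded on peg 2. Lowering.

Emit:
drive_tool(increments="0 0 0.006 0 0 0 1;0 0 0.012 0 0 0 1;0 0 0.019 0 0 0 1;0 0 0.019 0 0 0 1")

```text
clock: 24.1
ee_pos: [640.0, -11.6, 244.6]
eef_rot: [0.678, 0.735, -0.0, 0.001]
ft_force: [-0.4, -0.0, -3.1]
finger_gap: 0.087
```

Emit:
drive_tool(increments="0 0 0.0025 0 0 0 1;0 0 0.0025 0 0 0 1")

```text
clock: 24.3
ee_pos: [640.1, -11.7, 244.4]
eef_rot: [0.678, 0.735, -0.0, 0.001]
ft_force: [-2.3, 0.7, 1.2]
finger_gap: 0.082
```

Emit:
drive_tool(increments="0 0 0.0015 0 0 0 1;0 0 0.0015 0 0 0 0.3;0 0 0.0015 0 0 0 0.3;0 0 0.0015 0 0 0 0.3;0 0 0.0015 0 0 0 0.3;0 0 -0.05 0 0 0 0.3;0 0 -0.15 0 0 0 0;0 0 -0.2 0 0 0 -1;0 0 -0.2 0 0 0 -1")

```text
clock: 25.2
ee_pos: [641.7, -11.7, 329.5]
eef_rot: [0.678, 0.735, 0.002, 0.004]
ft_force: [0.4, 0.5, 0.6]
finger_gap: 0.825
```

```bash
python3 -c "
from h import *
o=st();snap('wrist','w19');meas('w19','y',430,-117,85,110);meas('w19','y',430,-117,3,16)
tgt(430.5,-117.3,200,-0.14)"
```

```text
t 25.20 p [641.7 -11.7 329.5] yaw 0.081 zax [ 0.009 -0.002 -1.   ] F [0.4 0.5 0.6] M [-0.03 -0.03 -0.02] gap 0.825
w19 y 173 rect (431.0,-116.6) 48.5x8.7 long-axis 84.3deg mean [ 431.6 -111.8   99.2]
w19 y 619 rect (430.8,-115.8) 60.3x58.1 long-axis 172.6deg mean [ 439.5 -108.    11.3]
row -0.2200 -0.5476 0.3147 0.0018 0.0005 0.0704 rows>=5.4
```

View pics/w19.png

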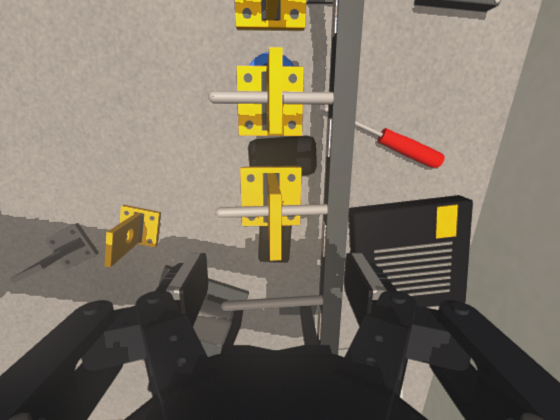

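Three hang, on pegs 4, 3 and 2. The last yellow one is at (130,230) → (430.7,-117), and the grey look-alike is at (55,250).

Emit:
drive_tool(increments="-0.07 -0.18 0.02 0 0 0.025 -0.2;-0.145 -0.36 0.15 0 0 0.05 -0.2;-0.22 -0.547 0.314 0.0018 0 0.069 -0.2;-0.22 -0.547 0.314 0.0018 0 0.069 -0.2;-0.22 -0.547 0.314 0.0018 0 0.069 -0.2;-0.22 -0.547 0.314 0.0018 0 0.069 -0.2;-0.22 -0.547 0.314 0.0018 0 0.069 -0.2;-0.22 -0.547 0.314 0.0018 0 0.069 -0.2")

```text
clock: 26.05
ee_pos: [430.6, -117.2, 199.8]
eef_rot: [0.754, 0.657, -0.001, 0.0]
ft_force: [0.1, 0.5, 0.7]
finger_gap: 0.6
```

```bash
python3 -c "
from h import *
o=st();snap('wrist','w20');meas('w20','y',430,-117,85,110);meas('w20','y',430,-117,3,16)
tgt(430.8,-116.8,84,-0.138)"
```

```text
t 26.05 p [ 430.6 -117.2  199.8] yaw -0.137 zax [-0.001 -0.001 -1.   ] F [0.1 0.5 0.7] M [ 0.01 -0.06 -0.02] gap 0.600
w20 y 604 rect (430.4,-117.4) 49.9x7.5 long-axis 82.3deg mean [ 430.5 -116.3   99.3]
w20 y 2132 rect (430.5,-117.3) 59.7x59.3 long-axis 172.3deg mean [ 430.6 -114.9   11.4]
row 0.0011 -0.0020 0.2917 0.0003 0.0005 0.0007 rows>=2.3
```

View pics/w20.png

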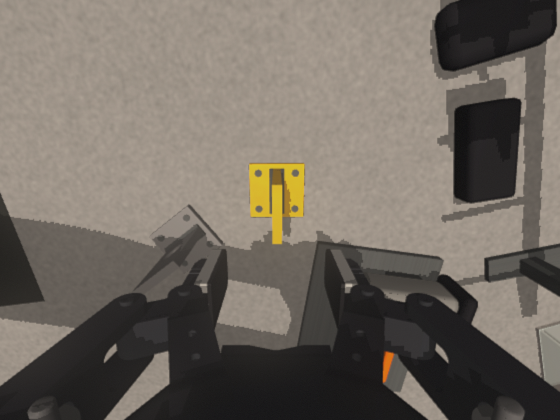

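Emit:
drive_tool(increments="0 0 0.12 0 0 0 -0.2;0 0 0.24 0 0 0 -0.2;0 0 0.29 0 0 0 -0.2;0 0 0.29 0 0 0 -0.2;0 0 0.29 0 0 0 1;0 0 0.29 0 0 0 1;0 0 0.29 0 0 0 1;0 0 0.29 0 0 0 1;0 0 0.29 0 0 0 1", newtons=60)

```text
clock: 27.0
ee_pos: [432.8, -117.8, 86.4]
eef_rot: [0.754, 0.657, 0.001, 0.002]
ft_force: [-0.6, 0.6, 6.3]
finger_gap: 0.082
```

```bash
python3 -c "
from h import *
o=st();off=o['ee_pos'][2]-48;print(off)
tgt(*peg(1,-135,-5,off),o)"
```

```text
t 27.00 p [ 432.8 -117.8   86.4] yaw -0.136 zax [ 0.004 -0.003 -1.   ] F [-0.6  0.6  6.3] M [ 0.15 -0.04 -0.03] gap 0.082
38.35233399705977
row 0.0691 0.3253 -0.4251 0.0012 0.0008 -0.0686 rows>=4.3
```

Emit:
drive_tool(increments="0 0 -0.08 0 0 0 1;0 0 -0.19 0 0 0 1;0 0 -0.31 0 0 0 1;0.01 0.06 -0.425 0 0 -0.02 1;0.03 0.18 -0.425 0 0 -0.045 1;0.069 0.325 -0.425 0.001 0.001 -0.0686 1;0.069 0.325 -0.425 0.001 0.001 -0.0686 1;0.069 0.325 -0.425 0.001 0.001 -0.0686 1;0.069 0.325 -0.425 0.001 0.001 -0.0686 1;0.069 0.325 -0.425 0.001 0.001 -0.0686 1")

```text
clock: 28.0
ee_pos: [563.7, -107.8, 257.3]
eef_rot: [0.679, 0.734, 0.0, 0.0]
ft_force: [0.4, 1.0, -3.4]
finger_gap: 0.084
```

```bash
python3 -c "
from h import *
o=st();snap('wrist','w21');pegw('w21',1)
for du,dz in [(-108,0),(-90,0.5),(-70,0.5),(-52,0.5)]: tgt(*peg(1,du,dz,37.5),o)"
```

```text
t 28.00 p [ 563.7 -107.8  257.3] yaw 0.079 zax [ 0.001  0.    -1.   ] F [ 0.4  1.  -3.4] M [0.03 0.05 0.03] gap 0.084
w21 peg 1 2033 u -101.3 -15.0
-100 -80 v min/max [-156.5 -148.7] z max 225.8 line+4.5: 223.3
-80 -50 v min/max [-156.7 -148.6] z max 223.6 line+4.5: 220.7
-50 -20 v min/max [-156.7 -148.6] z max 220.7 line+4.5: 217.5
row 0.0004 0.0703 -0.0022 0.0003 -0.0001 -0.0003 rows>=0.6
row 0.0004 0.1153 0.0013 0.0003 -0.0001 -0.0003 rows>=0.9
row 0.0005 0.1653 0.0066 0.0003 -0.0001 -0.0003 rows>=1.3
row 0.0005 0.2103 0.0114 0.0003 -0.0001 -0.0003 rows>=1.7
```

View pics/w21.png

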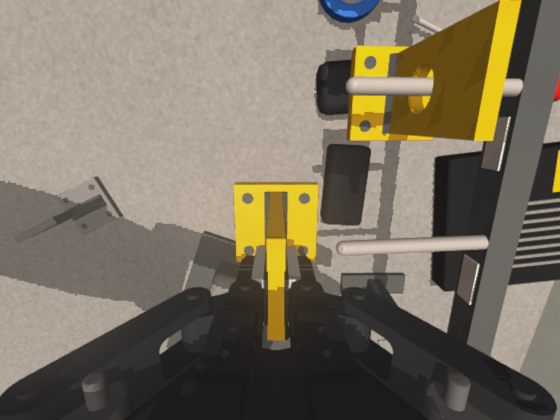

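Emit:
drive_tool(increments="0.0005 0.07 -0.0022 0 0 0 1;0.0005 0.07 -0.0022 0 0 0 1;0.0005 0.093 0 0 0 0 1;0.0005 0.115 0.0013 0 0 0 1;0.0005 0.14 0.004 0 0 0 1;0.0005 0.165 0.0066 0 0 0 1;0.0005 0.19 0.009 0 0 0 1;0.0005 0.21 0.0114 0 0 0 1;0.0005 0.21 0.0114 0 0 0 1;0.0005 0.21 0.0114 0 0 0 1")

```text
clock: 29.05
ee_pos: [647.6, -101.0, 252.7]
eef_rot: [0.679, 0.734, 0.0, 0.0]
ft_force: [0.5, 0.1, -3.2]
finger_gap: 0.083
```

```bash
python3 -c "
from h import *
o=st();snap('wrist','w22')
for du,dz in [(-52,-6),(-52,-7.5)]: tgt(*peg(1,du,dz,37.5),o)"
```

```text
t 29.05 p [ 647.6 -101.   252.7] yaw 0.079 zax [ 0.001  0.    -1.   ] F [ 0.5  0.1 -3.2] M [ 0.03  0.02 -0.  ] gap 0.083
row 0.0001 0.0001 0.0160 0.0002 -0.0001 -0.0003 rows>=0.1
row 0.0001 0.0001 0.0198 0.0002 -0.0001 -0.0003 rows>=0.2
```

View pics/w22.png

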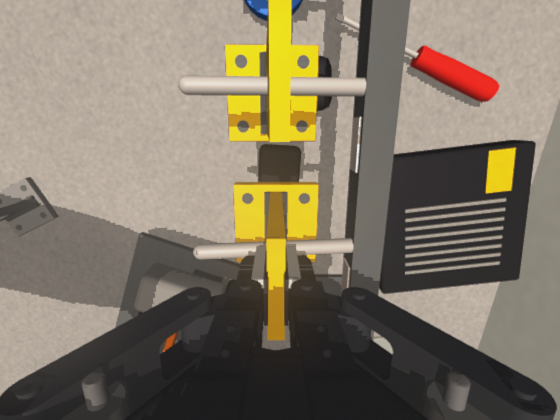

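Threaded on peg 1. Lowering.

Emit:
drive_tool(increments="0 0 0.006 0 0 0 1;0 0 0.012 0 0 0 1;0 0 0.018 0 0 0 1;0 0 0.018 0 0 0 1")

```text
clock: 29.5
ee_pos: [647.3, -101.1, 246.1]
eef_rot: [0.679, 0.734, 0.0, 0.0]
ft_force: [-1.6, -0.4, -0.8]
finger_gap: 0.083
```

Emit:
drive_tool(increments="0 0 0.0025 0 0 0 1;0 0 0.0025 0 0 0 1")

```text
clock: 29.7
ee_pos: [647.4, -101.1, 246.0]
eef_rot: [0.679, 0.734, 0.001, 0.001]
ft_force: [-3.0, 0.1, 4.5]
finger_gap: 0.082
```

Emit:
drive_tool(increments="0 0 0 0 0 0 0.3;0 0 0 0 0 0 0.3;0 0 0 0 0 0 0.3;0 0 0 0 0 0 0.3;0 0 -0.05 0 0 0 0.3;0 0 -0.15 0 0 0 0;0 0 -0.2 0 0 0 -1;0 0 -0.2 0 0 0 -1")

```text
clock: 30.5
ee_pos: [648.8, -101.5, 331.0]
eef_rot: [0.679, 0.734, 0.002, 0.004]
ft_force: [0.0, -0.2, 0.7]
finger_gap: 0.825
```

```bash
python3 -c "
from h import *
o=st();snap('wrist','w23');snap('scene','s23');snap('top','t23')
im=cv2.imread('pics/s23.png');cv2.imwrite('pics/s23c.png',cv2.resize(im[130:350,130:410],None,fx=2.7,fy=2.7,interpolation=cv2.INTER_CUBIC))
"
```

```text
t 30.50 p [ 648.8 -101.5  331. ] yaw 0.079 zax [ 0.009 -0.002 -1.   ] F [ 0.  -0.2  0.7] M [-0.03 -0.01  0.02] gap 0.825
```

View pics/s23c.png

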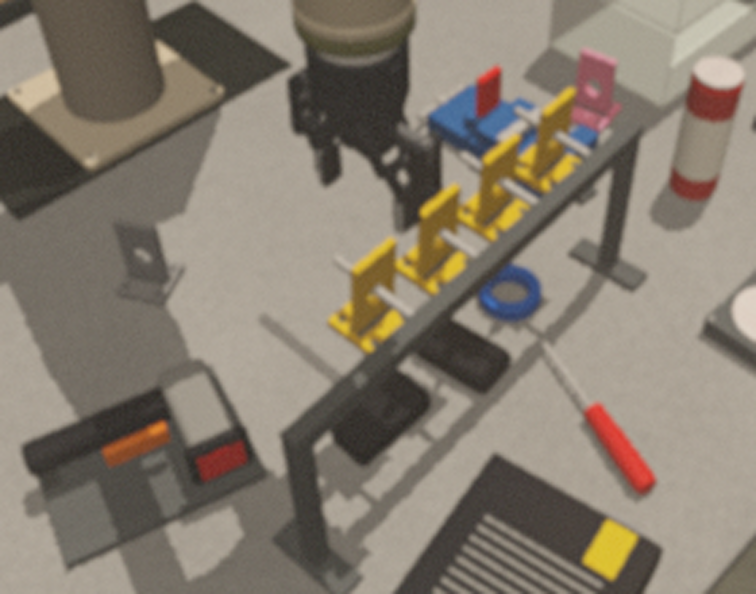

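View pics/t23.png

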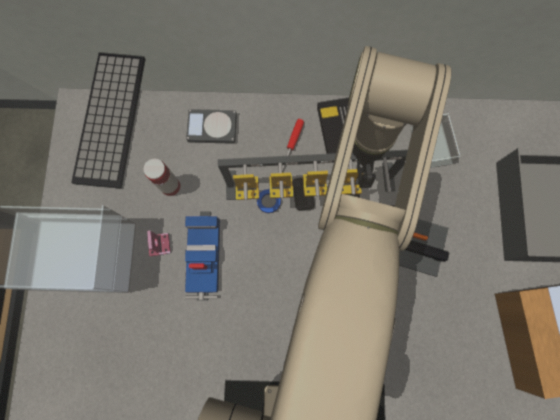

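All four yellow brackets hang, in the scene crop at (372,290), (437,240), (500,185) and (553,140). The grey and pink look-alikes are untouched. Now the scanner.

```bash
python3 -c "
from h import *
tgt(496.4,-311,220,-0.276)"
```

```text
row -0.4937 -0.4167 0.2617 0.0002 -0.0001 0.1129 rows>=5.6
```

Emit:
drive_tool(increments="-0.12 -0.105 0 0 0 0.03 -1;-0.25 -0.21 0 0 0 0.06 -1;-0.37 -0.315 0.05 0 0 0.09 -1;-0.494 -0.417 0.2 0 0 0.113 -1;-0.494 -0.417 0.262 0 0 0.113 -1;-0.494 -0.417 0.262 0 0 0.113 -1;-0.494 -0.417 0.262 0 0 0.113 -1;-0.494 -0.417 0.262 0 0 0.113 -1;-0.494 -0.417 0.262 0 0 0.113 -1")

```text
clock: 31.55
ee_pos: [497.0, -310.6, 220.5]
eef_rot: [0.798, 0.603, 0.001, 0.0]
ft_force: [0.4, -0.2, 1.2]
finger_gap: 1.0
```

```bash
python3 -c "
from h import *
o=st();snap('wrist','w24');snap('top','t24')
P=meas('w24','o',525,-307,60,75)
im,d,K,T=load('w24'); W=cloud(d,K,T).reshape(-1,3); hsv=cv2.cvtColor(im,cv2.COLOR_RGB2HSV).reshape(-1,3)
m=(abs(W[:,0]-495)<70)&(abs(W[:,1]+315)<110)&(W[:,2]>62)&(W[:,2]<73)&(hsv[:,2]<70)&~((hsv[:,1]>120)&(hsv[:,2]>60))
F=W[m]; print('grip',len(F),cv2.minAreaRect(F[:,:2].astype(np.float32)))
v=np.array([.272,.962]);u=np.array([.962,-.272])
print(np.percentile(F[:,:2]@u,[1,5,50,95,99]),np.percentile(F[:,:2]@v,[1,99]))
print(np.percentile(P[:,:2]@u,[1,5,50,95,99]),np.percentile(P[:,:2]@v,[1,99]))
"
```

```text
t 31.55 p [ 497.  -310.6  220.5] yaw -0.276 zax [ 0.001  0.    -1.   ] F [ 0.4 -0.2  1.2] M [ 0.01 -0.02  0.01] gap 1.000
w24 o 640 rect (526.2,-307.5) 60.7x10.3 long-axis 74.2deg mean [ 526.2 -306.1   66.7]
grip 3752 ((486.6885070800781, -325.8352355957031), (134.679931640625, 29.896162033081055), 74.30722045898438)
[542.65916455 544.08555728 557.24550395 570.12897117 571.40064112] [-245.97185693 -114.71634262]
[584.80240526 585.06835701 589.33017058 594.11315913 594.66719975] [-182.14363708 -122.74969631]
```

View pics/w24.png

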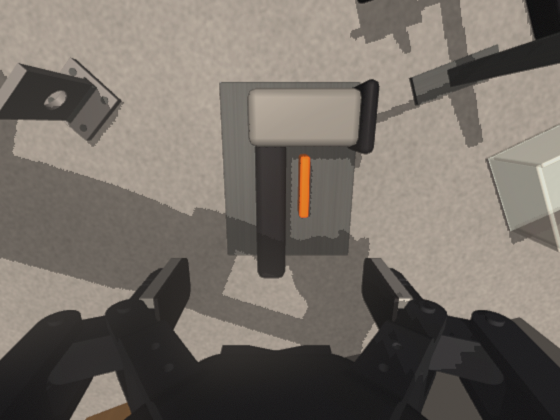

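View pics/t24.png

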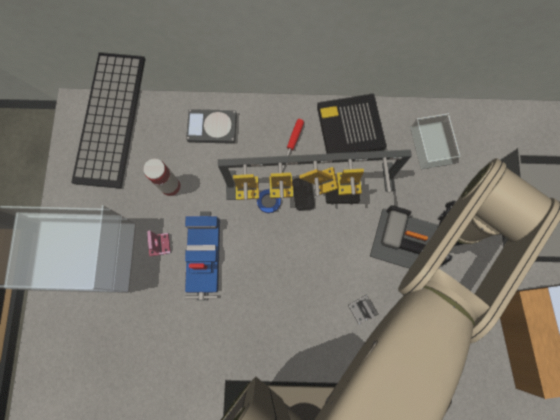

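In t24 the bracket on peg 2 at (318,181) looks rotated, so I'll inspect it before squeezing.

```bash
python3 -c "
from h import *
snap('scene','s24')
a=cv2.imread('pics/t23.png');b=cv2.imread('pics/t24.png');c=cv2.imread('pics/s24.png')
f=lambda im:cv2.resize(im[140:220,210:420],None,fx=3.6,fy=3.6,interpolation=cv2.INTER_CUBIC)
cv2.imwrite('pics/cmp.png',np.vstack([f(a),f(b)]))
cv2.imwrite('pics/s24c.png',cv2.resize(c[140:300,230:400],None,fx=3.6,fy=3.6,interpolation=cv2.INTER_CUBIC))
"
```

```text
(no output)
```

View pics/cmp.png

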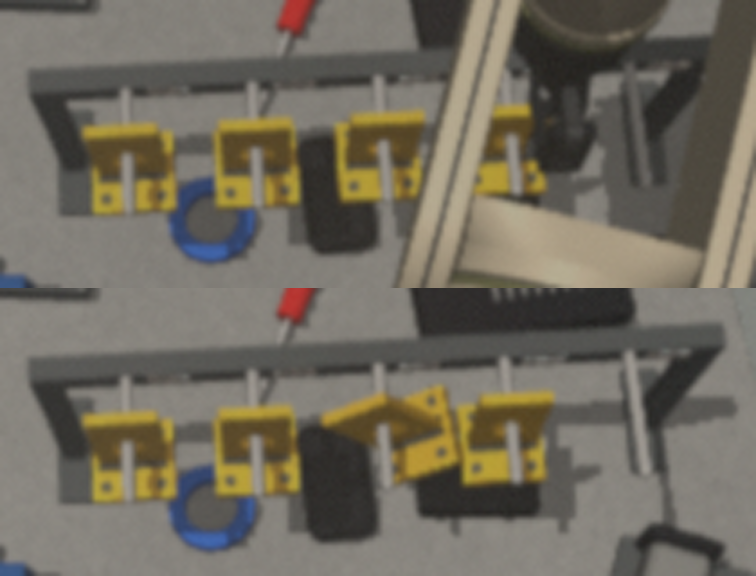

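View pics/s24c.png

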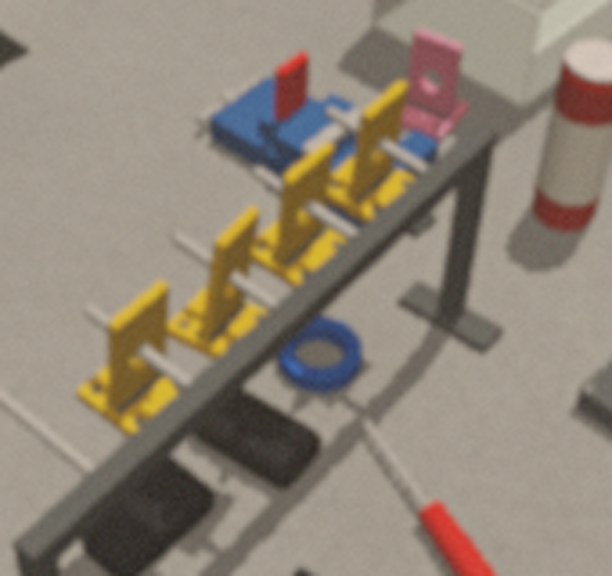

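Emit:
drive_tool(increments="0 0 0 0 0 0 -1;0 0 0 0 0 0 -1;0 0 0 0 0 0 -1;0 0 0 0 0 0 -1;0 0 0 0 0 0 -1;0 0 0 0 0 0 -1;0 0 0 0 0 0 -1;0 0 0 0 0 0 -1")

```text
clock: 32.5
ee_pos: [497.6, -310.7, 221.3]
eef_rot: [0.797, 0.604, 0.001, 0.001]
ft_force: [0.2, 0.7, -0.1]
finger_gap: 1.001
```

```bash
python3 -c "
from h import *
snap('scene','s25');snap('top','t25');st()
a=cv2.imread('pics/t23.png');b=cv2.imread('pics/t25.png');c=cv2.imread('pics/s25.png')
f=lambda im:cv2.resize(im[140:220,210:420],None,fx=3.6,fy=3.6,interpolation=cv2.INTER_CUBIC)
cv2.imwrite('pics/cmp2.png',np.vstack([f(b),cv2.resize(c[140:300,230:400],(756,500),interpolation=cv2.INTER_CUBIC)[:300]]))
"
```

```text
t 32.60 p [ 497.6 -310.7  221.3] yaw -0.275 zax [ 0.003 -0.001 -1.   ] F [0.4 0.4 0.1] M [-0.07 -0.   -0.01] gap 1.000
```

View pics/cmp2.png

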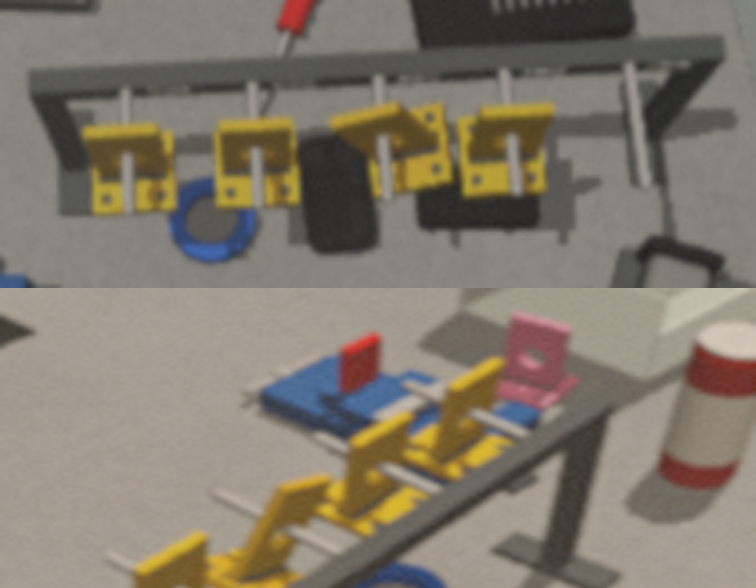

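The knocked bracket is settling back and is still on peg 2. I'll go down to the squeeze point with the fingers open.

```bash
python3 -c "
from h import *
tgt(497.3,-311.4,51,-0.276)"
```

```text
row -0.0019 -0.0013 0.4258 0.0009 0.0001 0.0004 rows>=3.4
```

Emit:
drive_tool(increments="-0.002 -0.001 0.12 0 0 0 -1;-0.002 -0.001 0.24 0 0 0 -1;-0.002 -0.001 0.32 0 0 0 -1;-0.002 -0.001 0.38 0 0 0 -1;-0.002 -0.001 0.425 0 0 0 -1;-0.002 -0.001 0.425 0 0 0 -1;-0.002 -0.001 0.425 0 0 0 -1")

```text
clock: 33.3
ee_pos: [497.4, -311.5, 51.5]
eef_rot: [0.797, 0.604, 0.001, 0.001]
ft_force: [-0.5, -0.5, 0.7]
finger_gap: 1.003
```

```bash
python3 -c "
from h import *
o=st();snap('wrist','w26');tgt(497.3,-311.4,51,-0.276)"
```

```text
t 33.30 p [ 497.4 -311.5   51.5] yaw -0.275 zax [ 0.002 -0.001 -1.   ] F [-0.5 -0.5  0.7] M [ 0.01 -0.02  0.06] gap 1.003
row 0.0009 -0.0023 0.0038 0.0013 0.0003 0.0004 rows>=0.0
```

View pics/w26.png

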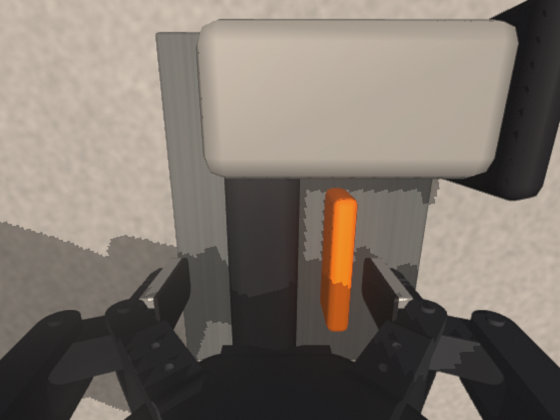

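The grip (262,260) and orange trigger (342,260) are straddled. One check of the hung brackets before squeezing.

```bash
python3 -c "
from h import *
snap('scene','s26');snap('top','t26')
b=cv2.imread('pics/t26.png');c=cv2.imread('pics/s26.png')
f=lambda im:cv2.resize(im[140:220,210:420],None,fx=3.6,fy=3.6,interpolation=cv2.INTER_CUBIC)
cv2.imwrite('pics/cmp3.png',np.vstack([f(b),cv2.resize(c[140:270,230:400],(756,312),interpolation=cv2.INTER_CUBIC)]))
"
```

```text
(no output)
```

View pics/cmp3.png

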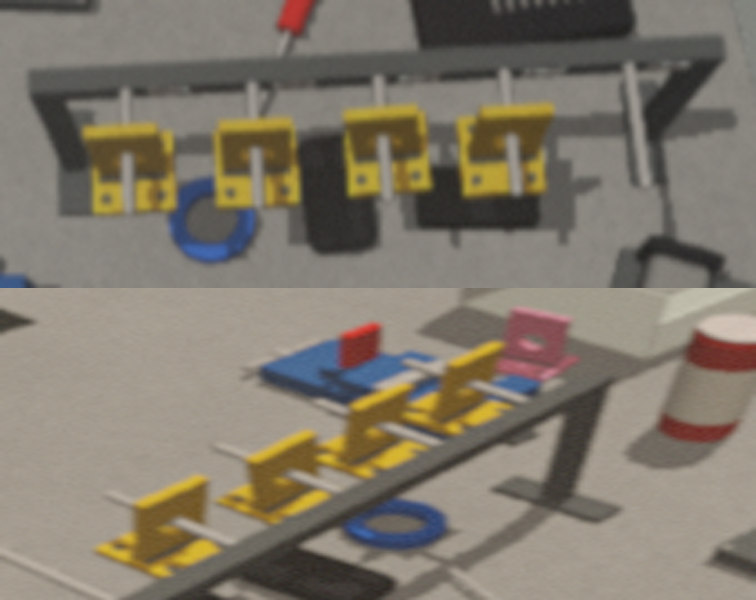

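All four hang straight again on pegs 4, 3, 2 and 1. I'll squeeze gently.

Emit:
drive_tool(increments="0 0 0.003 0 0 0 1;0 0 0.003 0 0 0 1;0 0 0.003 0 0 0 1;0 0 0.003 0 0 0 1;0 0 0.003 0 0 0 1;0 0 0.003 0 0 0 1;0 0 0.003 0 0 0 1", newtons=30)

```text
clock: 34.15
ee_pos: [498.3, -312.8, 54.3]
eef_rot: [0.797, 0.603, 0.001, 0.003]
ft_force: [-9.8, 4.3, 18.4]
finger_gap: 0.504
```

```bash
python3 -c "
from h import *
o=st();print(o['finger_gap']*85);snap('wrist','w27')"
```

```text
t 34.15 p [ 498.3 -312.8   54.3] yaw -0.275 zax [ 0.004 -0.003 -1.   ] F [-9.8  4.3 18.4] M [ 0.71  1.67 -0.28] gap 0.504
42.858097494318976
```

View pics/w27.png

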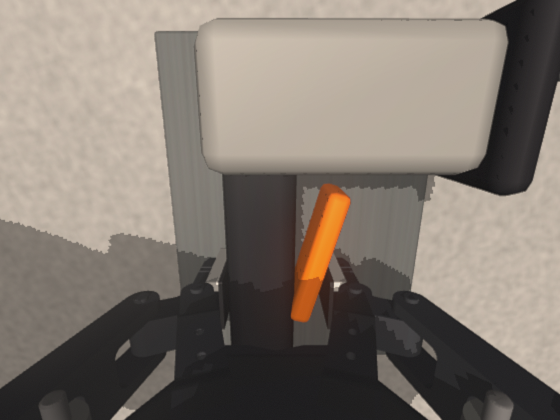

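The opening is about 43 mm and the trigger is swung in. I'll squeeze harder briefly to be sure, and measure the angle.

Emit:
drive_tool(increments="0 0 0 0 0 0 1;0 0 0 0 0 0 1;0 0 0 0 0 0 1", newtons=50)

```text
clock: 34.5
ee_pos: [497.9, -312.7, 54.5]
eef_rot: [0.797, 0.603, 0.001, 0.002]
ft_force: [-5.1, 1.9, 6.4]
finger_gap: 0.489
```

```bash
python3 -c "
from h import *
o=st();snap('wrist','w28')
for f in ['w26','w27','w28']: meas(f,'o',525,-307,60,75)"
```

```text
t 34.50 p [ 497.9 -312.7   54.5] yaw -0.275 zax [ 0.004 -0.003 -1.   ] F [-5.1  1.9  6.4] M [ 0.27  0.52 -0.44] gap 0.489
w26 o 3383 rect (526.2,-307.7) 62.0x10.3 long-axis 74.4deg mean [ 526.4 -304.3   66.4]
w27 o 3298 rect (517.5,-304.3) 62.6x14.1 long-axis 61.3deg mean [ 519.6 -301.2   66.4]
w28 o 3282 rect (517.5,-303.8) 61.8x14.6 long-axis 60.6deg mean [ 519.5 -301.    66.4]
```

Emit:
drive_tool(increments="0 0 0 0 0 0 1;0 0 0 0 0 0 1;0 0 0 0 0 0 1;0 0 0 0 0 0 1;0 0 0 0 0 0 1", newtons=80)

```text
clock: 35.05
ee_pos: [497.6, -312.6, 54.7]
eef_rot: [0.798, 0.603, 0.0, 0.002]
ft_force: [-5.6, 2.0, 4.7]
finger_gap: 0.482
```

```bash
python3 -c "
from h import *
o=st();snap('wrist','w29')
for f in ['w26','w27','w28','w29']:
    P=meas(f,'o',525,-307,64,70)
    v=np.array([.272,.962]);u=np.array([.962,-.272])
    a=P[:,:2]@u-557.1;b=P[:,:2]@v+149.4
    bs=np.arange(-25,20,5); e=[np.percentile(a[abs(b-x)<2.5],97) if (abs(b-x)<2.5).sum()>10 else np.nan for x in bs]
    e=np.array(e);k=~np.isnan(e);p=np.polyfit(bs[k],e[k],1);print(f,np.round(e,1),'angle',np.arctan(p[0]).round(3),'outer@-15',np.polyval(p,-15).round(1))
"
```

```text
t 35.05 p [ 497.6 -312.6   54.7] yaw -0.276 zax [ 0.003 -0.003 -1.   ] F [-5.6  2.   4.7] M [ 0.24  0.37 -0.46] gap 0.482
w26 o 3099 rect (526.2,-307.8) 61.9x10.3 long-axis 74.4deg mean [ 526.5 -304.9   66.8]
w26 [37.1 37.2 37.  37.2 37.  36.9 37.1 37.  37.1] angle -0.001 outer@-15 37.1
w27 o 3003 rect (518.7,-304.6) 62.0x10.2 long-axis 59.0deg mean [ 519.6 -301.8   66.8]
w27 [23.  24.3 25.9 27.2 28.6 29.8 31.1 32.4 33.8] angle 0.261 outer@-15 25.8
w28 o 2999 rect (518.6,-304.3) 61.7x10.5 long-axis 58.4deg mean [ 519.5 -301.7   66.8]
w28 [22.6 24.1 25.3 27.2 28.2 29.7 31.  32.2 33.8] angle 0.27 outer@-15 25.5
w29 o 2959 rect (518.2,-304.3) 62.0x10.4 long-axis 58.3deg mean [ 519.4 -301.4   66.8]
w29 [22.  23.5 25.2 26.4 27.8 29.4 30.7 32.2 33.6] angle 0.28 outer@-15 25.0
```

The trigger angle is ≥0.26 rad, fully squeezed. I'll release and rise.

Emit:
drive_tool(increments="0 0 0 0 0 0 0;0 0 0 0 0 0 -1;0 0 0 0 0 0 -1;0 0 0 0 0 0 -1;0 0 0 0 0 0 -1;0 0 -0.08 0 0 0 -1;0 0 -0.2 0 0 0 -1;0 0 -0.32 0 0 0 -1;0 0 -0.44 0 0 0 -1;0 0 -0.44 0 0 0 -1")

```text
clock: 36.1
ee_pos: [500.3, -314.6, 240.2]
eef_rot: [0.798, 0.603, 0.002, 0.009]
ft_force: [0.3, -1.1, 0.8]
finger_gap: 1.0
```

```bash
python3 -c "
from h import *
o=st();snap('wrist','w30');snap('scene','s30');snap('top','t30')
meas('w30','o',525,-307,64,70)
meas('t30','r',421,298,95,115); meas('top0','r',421,298,95,115)
"
```

```text
t 36.10 p [ 500.3 -314.6  240.2] yaw -0.276 zax [ 0.014 -0.011 -1.   ] F [ 0.3 -1.1  0.8] M [-0.03 -0.04 -0.03] gap 1.000
w30 o 546 rect (526.2,-307.5) 59.8x9.7 long-axis 74.9deg mean [ 526.2 -306.6   66.9]
t30 r 58 rect (422.2,297.6) 38.7x8.4 long-axis 92.0deg mean [422.1 296.8 107.3]
top0 r 55 rect (422.3,298.5) 38.1x8.6 long-axis 91.6deg mean [422.1 297.7 107.3]
```

View pics/t30.png

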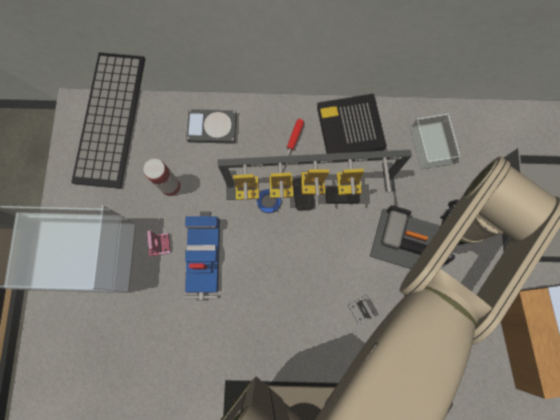

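View pics/s30.png

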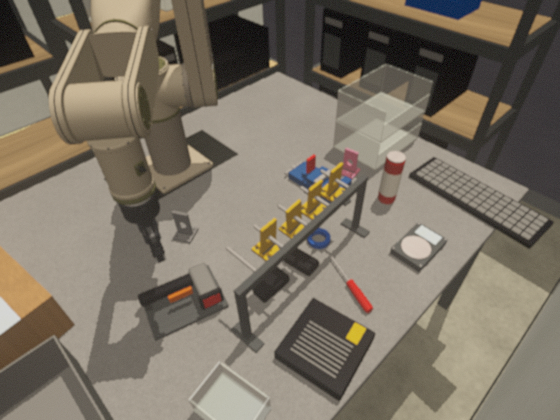

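All checks are good. Handing in.

```bash
python3 -c "
from h import *
print(hand_in()); st()"
```

```text
the job is handed in; nothing more can be done
None
the job is handed in; nothing more can be done
```

The job is done and handed in at about 36 s on the robot's clock, well under the 210 s limit; no verdict was reported.

- **Brackets:** I slid the jaw about 43 mm open, lifted the clamped bracket out and hung it on peg 4. The three free-standing yellow brackets went on pegs 3, 2 and 1. All four hang one to a peg in the last pictures.
- **Knock during the run:** The bracket on peg 2 was knocked crooked while it hung there. It settled straight again, and I checked it before squeezing the trigger.
- **Trigger:** Only once all four hung did I squeeze it. The angle I measured was 0.26–0.28 rad, which is fully in. After release it read back at its rest angle.
- **Vise jaw:** I shut it right after hanging the clamped bracket, pushing to the stop with 28 N and no further movement. In the last picture the fin stands where it did at the start, to within measuring error.
- **Other things:** The grey and pink look-alikes and the other things on the bench look unmoved in the last pictures. I judged these by eye and did not measure them.

No check failed. The three cameras disagreed by up to about 7 mm in x, so I relied on the wrist camera, which matched the gripper's own position to about 1 mm. It also read the pegs 2–3 mm high, but when I lowered the brackets they bore at the stated peg height.

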